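# Fetch the block plane from behind the bench clutter

### The job

The block plane lies at the back of the tool board, shut in behind the mallet, the glue bottle and the tin: first stand all three in the empty wooden tray at the side, then lay the plane sole down on the middle of the cork-topped plane rest, lengthways along it. Only then stand the three back on the tool board, each centred on the very cork disc it came from. Keep these three upright all the time, and leave the two gouges and the cork sanding block lying where they are.

Things in the scene. Friction and masses are not known exactly. Their poses are not given: they have to be found in the camera images.
- mallet_mid (a point): Small round carver's mallet standing on its head, handle up. 172 mm tall: dark wooden head up to 64 mm across from 0 to 88 mm, above it a slim pale handle 27 mm thick, best gripped 120 to 165 mm up. 0.35 kg. Point: on the vertical axis, half-way up (86 mm above its foot). z up. At the start it stands on the centre of one of the board's three discs.
- glue_mid (a point): White plastic glue bottle, closed and rigid, with paper band and grey cap. 143 mm tall: body 56 mm across up to 85 mm, shoulder, then a straight round cap 26 mm across from 105 to 143 mm. 0.25 kg. Point: on the vertical axis, half-way up (71.5 mm above its foot). z up. At the start it stands on the centre of one of the board's three discs.
- tin_mid (a point): Plain metal tin with paper band, a straight cylinder 54 mm across and 105 mm tall, 0.3 kg. Point: its centre (52.5 mm above its foot). z up. At the start it stands on the centre of one of the board's three discs; grip it high, as the plane lies close behind.
- plane_mid (a point): Metal block plane lying sole down at the back of the tool board, behind the three. Dark steel body 150 mm long (its x, towards the brass front knob) and 46 mm wide (its y) with straight sides 32 mm high, in all 52 mm high; 0.6 kg. Point: over the middle of the sole, 26 mm above the sole. z up. Its front side is about 10 to 20 mm from the three standing things, too little for a finger; 38 mm and more behind it is free up to the back lip.
- board: Tool board, plywood, fixed, 195 mm deep (x) by 270 mm wide (y), top 12 mm above the bench. Origin: on the bench, under the middle disc but 35 mm farther back: the cork discs (76 mm across, flush) are centred at x = -35 mm, y = -80, 0 and +80 mm; the plane lies about x = +32 mm, y = 0, along y. A lip 35 mm high above the bench and 10 mm thick runs along the back at x = +105 mm. x points away from the robot at yaw 0.
- tray: Empty open wooden tray, fixed on one side of the tool board (left or right): 270 mm long (x) by 120 mm wide (y) outside, walls 6 mm thick and 30 mm high, inner floor 6 mm above the bench. Origin: centre of its underside, on the bench. The three fit in a row along x, 80 to 85 mm apart.
- rest: Plane rest on the other side of the tool board, fixed: dark wooden slab 220 mm long (x) by 110 mm wide (y), with a cork pad 170 by 66 mm in the middle, cork top 16 mm above the bench. Origin: centre of its underside, on the bench. The plane belongs with its length along x, either way round.
- gouge: Bystander: carving gouge with round wooden handle lying on the bench between robot and tool board, 240 mm long (x, blade to +x), 27 mm high. Origin on the bench under its middle. Leave it alone.
- sander: Bystander: cork sanding block, 112 x 62 x 30 mm, on the bench beyond the tool board. Origin: centre of its underside. Leave it alone.
- gouge2: Bystander: second gouge like the first, lying beyond the tool board. Origin on the bench under its middle. Leave it alone.
Not all that is in view belongs to the job. Leave any pink look-alike of the part that bears mallet_mid alone.

How it is judged:
By the outcome, as a careful person would: the job done as asked, in the order asked, and still so for the second after the job is handed in, with the robot touching nothing.
It also fails if it takes over 128 s, if anything falls off the work surface, if the arm or the gripper's body presses on something with over 40 N, if the wrist force passes 120 N, or if a joint passes its speed limit or range.

### The arm

A 6-joint arm with a two-finger parallel gripper is mounted at the origin on the work surface. World frame = base frame: x ahead of the robot, y to its left, z up, the work surface at z = 0. Lengths are in m, angles in rad, forces in N, time in s.
With the tool pointing down it reaches from about 0.225 to 0.725 m from the base axis. Payload 3.1 kg.
Tool frame: the origin (TCP) lies midway between the tips of the shut fingers; the grasp point (between the pads) lies 19 mm behind it; z points along the fingers, y is the line along which they close (so a half turn about z gives the same grasp; the last joint's range is limited). The gripper opens to 85 mm and grips with 20 to 120 N. Pads are 22 mm wide; open, the fingers measure 114 mm over their backs; the gripper's body (76 mm by 85 mm) begins 54 mm behind the grasp point. The pads swing forward as they close: fully open they stand 13 mm farther back than shut.
Start: joints at [-1.234, 0.048, 0.099, 1.622, 0, 1.443], TCP at [0.235, -0.469, 0.231] pointing down, gripper open.
Joint ranges: [-2.91, 2.91], [-0.99, 1.94], [-1.21, 1.42], [-2.12, 2.29], [-1.49, 1.47], [-3.14, 3.14]. Speed limits (rad/s): [2.79, 2.79, 3.14, 3.14, 3.14, 3.14].

### API

Orientations are given as a unit quaternion [x, y, z, w].
In Python, from rig import robot gives the robot as it stands.
- The arm moves only by the tool jog_arm, never from a script. Its argument "plan" is a list of rows, each an object of numbers: "dx", "dy", "dz": the shift along the tool's x, y, z in units of 0.5 m (1.0 is 0.5 m); "rx", "ry", "rz": the turn, a rotation vector about the tool's x, y, z in units of 180 degrees (1.0 is 180 degrees); "fingers": the opening, from -1 (shut) to 1 (fully open), so that 0 is half open. In form: [{"dx": .., "dy": .., "dz": .., "rx": .., "ry": .., "rz": .., "fingers": ..}, ...]. A call has 1 to 12 rows; each row is the pose to reach, as a shift and turn from the pose commanded when the call began, along the tool's axes at that moment, turning the shorter way round; what a row does not reach only later rows make up. A row lasts 1/12 s, in which the tool goes at most 41.7 mm and 7.16 degrees, less where a joint would pass 70% of its speed; a pose out of reach is approached as far as the arm can. A call with a number of a shift or a turn outside -1 to 1 is refused whole. A call with a gripper value outside its range is refused whole. The fingers move at their own pace and stop on an object; the grip force is fixed at half the most. Time passes only in rows, so rows that repeat a pose let the fingers close. It gives the time, the measured TCP pose, the force, the opening and the grip force at its end, in the units of the state.
- robot.observe(): the state, without advancing time (a new reading comes with each control period).
- robot.grab_frame(name): name is "scene" or "top"; returns a dict with "img" (480x640x3 uint8, blue, green, red), "depth" (480x640 float32, m along the optical axis (not along the pixel's ray), 0 where there is no reading), "camera_matrix" (3x3 intrinsics, pixels), "dist" ([k1, k2, p1, p2, k3] as OpenCV has them; the pictures are not rectified), "rvec" (rotation vector, rad) and "tvec" (3), from world to camera coordinates, as OpenCV has them. Camera axes: x right, y down, z forward; pixel columns grow to the right and rows downward; lengths in m; the calibration is good to about 2 mm. A picture is of the moment at which its call begins.
- robot.hand_in(): hands the job in; it is judged then, once.
The state is a dict: "time_s": time; "q": joint angles; "joint_vel": joint speeds; "effort": joint torques, N m; "eef_pos": TCP position; "tcp_rot": TCP orientation; "ft_force": force on the tool from outside, world axes, zero at the start; "torque": the same for the moment, N m; "gripper_width": opening from 0.0 (shut) to 1.0 (fully open); "grasp_force": force on a finger pad.
Only numpy, scipy, OpenCV 4.12 (cv2) and the standard library are available. Lean on these libraries where they do the work, as an engineer would, in place of code of your own. Each camera call takes 0.05 s, during which the arm holds its last target. There are 200 camera calls.

## Working session

There is one attempt and no reset: what is moved stays moved. The work goes in short steps, Python scripts to look and compute and a tool call to move; the robot and the scene stay as the last step left them, time stands still between calls to the robot, and variables do not carry over. Pictures are saved under pics/ and viewed, at most 14 in all, crops included, and the job is handed in when it is done.

Besides the shell and the picture viewer there is one more tool, called after "Request:" by a JSON object that holds its "fn" and its "kwargs". jog_arm: Moves the arm, as the interface text tells. Its arguments: {"type":"object","properties":{"plan":{"type":"array","items":{"type":"object","properties":{"dx":{"type":"number"},"dy":{"type":"number"},"dz":{"type":"number"},"rx":{"type":"number"},"ry":{"type":"number"},"rz":{"type":"number"},"fingers":{"type":"number"}}}}},"required":["plan"]}

```bash
mkdir -p pics; ls; cat > h.py <<'E'
import numpy as np, cv2
from rig import robot
from scipy.spatial.transform import Rotation as R
def world(f):
    K,d=f["camera_matrix"],np.array(f["dist"]); h,w=f["depth"].shape
    u,v=np.meshgrid(np.arange(w),np.arange(h))
    p=cv2.undistortPoints(np.stack([u,v],-1).reshape(-1,1,2).astype(np.float64),np.array(K),d).reshape(h,w,2)
    c=np.dstack([p,np.ones((h,w))])*f["depth"][...,None]
    Rm=cv2.Rodrigues(np.array(f["rvec"]))[0]
    return (c-np.array(f["tvec"]).reshape(3))@Rm
E
python3 - <<'E'
from h import *
s=robot.observe(); print({k:np.round(v,3) for k,v in s.items()})
for n in("scene","top"):
    f=robot.grab_frame(n); cv2.imwrite(f"pics/{n}0.png",f["img"]); np.savez(f"{n}0.npz",w=world(f),img=f["img"],**{k:f[k] for k in("depth","camera_matrix","dist","rvec","tvec")})
E
```

```text
pics
{'time_s': np.float64(0.0), 'q': array([-1.234,  0.049,  0.098,  1.622,  0.   ,  1.443]), 'joint_vel': array([ 0.002,  0.001,  0.001, -0.   ,  0.   ,  0.001]), 'effort': array([ 0.0000e+00, -3.3878e+01,  3.2001e+01,  2.0000e-02, -0.0000e+00,
        0.0000e+00]), 'eef_pos': array([ 0.235, -0.469,  0.23 ]), 'tcp_rot': array([ 0.973,  0.23 , -0.   , -0.001]), 'ft_force': array([-0.316,  0.655,  0.541]), 'torque': array([ 0.006,  0.025, -0.02 ]), 'grasp_force': np.float64(0.0), 'gripper_width': np.float64(1.0)}
```

View pics/scene0.png

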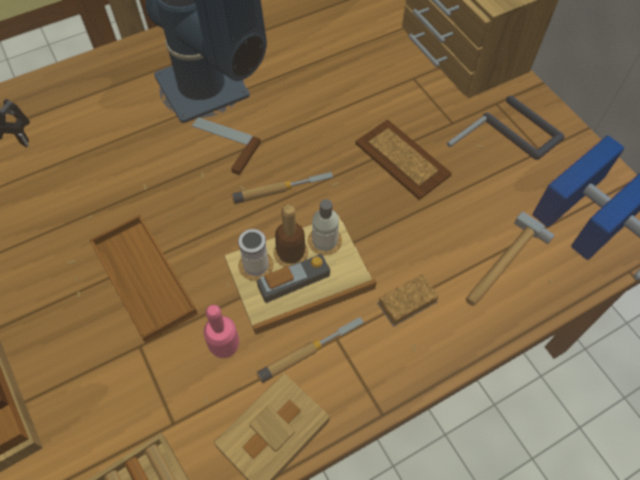

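View pics/top0.png

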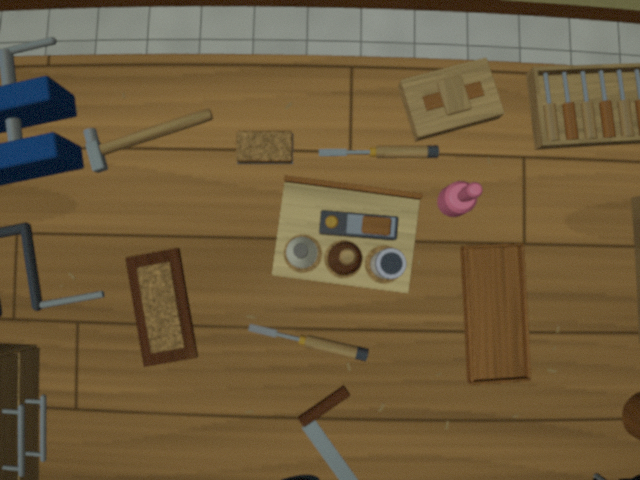

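The top view shows glue at (302,252), mallet at (345,257), tin at (388,263), plane at (358,224), rest at (162,306) and tray at (495,312). The pink look-alike of the mallet stands at (460,198), so the mallet I want is the brown one at (345,257). Next I measure.

```bash
python3 - <<'E'
from h import *
for n in("top","scene"):
    z=np.load(n+"0.npz"); w=z["w"]; img=z["img"]; H=w[...,2]; ok=z["depth"]>0
    print(n,"cam",-cv2.Rodrigues(z["rvec"])[0].T@z["tvec"].reshape(3),"bench z", [np.round(w[p],3) for p in ((400,230),(340,430))] if n=="top" else "")
    def rep(name,m,zr):
        m=(m&ok&(H>zr[0])&(H<zr[1])).astype(np.uint8)
        k,l,st,c=cv2.connectedComponentsWithStats(m)
        for i in range(1,k):
            if st[i,4]>25:
                P=w[l==i]; r=cv2.minAreaRect((P[:,:2]*1000).astype(np.float32)); print(name,np.round(c[i]),st[i,4],"mean",np.round(P.mean(0),4),"rect c %s size %s ang %.1f"%(np.round(r[0]),np.round(r[1]),r[2]))
    all_=(w[...,0]>.2)&(w[...,0]<.75)&(abs(w[...,1])<.45)
    rep("handle/top",all_,(.155,.20)); rep("cap",all_,(.135,.16)); rep("tinrim",all_,(.108,.124)); rep("plane",all_,(.036,.072)); rep("low",all_,(.006,.034))
E
```

```text
top cam [0.52977131 0.01636168 1.05131259] bench z [array([ 0.273,  0.186, -0.   ]), array([ 0.4  , -0.207, -0.   ])]
handle/top [474. 190.] 205 mean [ 0.674  -0.2424  0.1692] rect c [ 675. -244.] size [26. 25.] ang 2.4
handle/top [300. 251.] 117 mean [0.5654 0.0481 0.1564] rect c [565.  48.] size [23. 23.] ang 46.3
handle/top [347. 256.] 217 mean [ 0.5564 -0.0306  0.1819] rect c [557. -31.] size [26. 25.] ang 1.8
cap [466. 193.] 72 mean [ 0.6704 -0.2362  0.1472] rect c [ 672. -238.] size [26. 12.] ang 25.9
cap [300. 251.] 184 mean [0.5652 0.0481 0.1552] rect c [566.  48.] size [25. 24.] ang 2.1
tinrim [461. 196.] 36 mean [ 0.6704 -0.2353  0.1166] rect c [ 672. -236.] size [23.  7.] ang 20.2
tinrim [301. 252.] 206 mean [0.5642 0.0472 0.1123] rect c [566.  49.] size [40. 40.] ang 35.3
tinrim [390. 263.] 754 mean [ 0.5478 -0.1101  0.1175] rect c [ 548. -111.] size [54. 54.] ang 46.6
plane [446. 204.] 177 mean [ 0.6629 -0.223   0.0541] rect c [ 665. -229.] size [63. 29.] ang 31.9
plane [358. 225.] 1890 mean [ 0.6205 -0.0568  0.0516] rect c [622. -58.] size [150.  46.] ang 86.3
plane [37
[... 2577 characters left out ...]
] rect c [261.   1.] size [ 74. 125.] ang 68.1
low [450. 143.] 30 mean [0.4776 0.4438 0.0156] rect c [476. 443.] size [10. 15.] ang 78.7
low [273. 189.] 833 mean [0.3949 0.0084 0.0206] rect c [397.  30.] size [236.  40.] ang 75.0
low [143. 278.] 3959 mean [ 0.4592 -0.3358  0.0144] rect c [ 457. -336.] size [275. 122.] ang 3.5
low [301. 281.] 6414 mean [ 0.6276 -0.0461  0.0144] rect c [605. -36.] size [280. 200.] ang 83.7
low [518. 222.] 54 mean [0.736  0.4465 0.0175] rect c [738. 446.] size [21.  7.] ang 5.7
low [402. 286.] 92 mean [0.7475 0.1275 0.028 ] rect c [747. 124.] size [  6. 108.] ang 0.6
low [226. 352.] 111 mean [ 0.6988 -0.2511  0.0238] rect c [ 694. -250.] size [62. 26.] ang 80.7
```

Request:
{"fn": "jog_arm", "kwargs": {"plan": [{"dx":0.526,"dy":-0.314,"dz":-0.06,"rz":-0.45,"fingers":1},{"dx":0.526,"dy":-0.314,"dz":-0.06,"rz":-0.45,"fingers":1},{"dx":0.526,"dy":-0.314,"dz":-0.06,"rz":-0.45,"fingers":1},{"dx":0.526,"dy":-0.314,"dz":-0.06,"rz":-0.45,"fingers":1},{"dx":0.526,"dy":-0.314,"dz":-0.06,"rz":-0.45,"fingers":1},{"dx":0.526,"dy":-0.314,"dz":-0.06,"rz":-0.45,"fingers":1},{"dx":0.526,"dy":-0.314,"dz":-0.06,"rz":-0.45,"fingers":1},{"dx":0.526,"dy":-0.314,"dz":-0.06,"rz":-0.45,"fingers":0.2},{"dx":0.526,"dy":-0.314,"dz":-0.06,"rz":-0.45,"fingers":0.2},{"dx":0.526,"dy":-0.314,"dz":-0.06,"rz":-0.45,"fingers":0.2},{"dx":0.526,"dy":-0.314,"dz":-0.06,"rz":-0.45,"fingers":0.2},{"dx":0.526,"dy":-0.314,"dz":-0.06,"rz":-0.45,"fingers":0.2}]}}

```text
schema error: expected keys dx, dy, dz, rx, ry, rz, fingers
```

```bash
cat >> h.py <<'E'
def go(x,y,z,yaw):
    "print jog numbers from here to tool-down pose (yaw deg of tool x)"
    s=robot.observe(); r=R.from_quat(s["tcp_rot"]); p=np.array(s["eef_pos"])
    t=np.radians(yaw); T=R.from_matrix(np.array([[np.cos(t),np.sin(t),0],[np.sin(t),-np.cos(t),0],[0,0,-1]]))
    print("t %.2f"%s["time_s"],"pos",np.round(p,4),"yaw %.1f"%np.degrees(np.arctan2(*r.as_matrix()[[1,0],0])),"w %.3f gf %.1f"%(s["gripper_width"],s["grasp_force"]),"d",np.round(r.inv().apply(np.array([x,y,z])-p)/.5,4),"r",np.round((r.inv()*T).as_rotvec()/np.pi,4))
E
python3 -c "
from h import *
go(.5655,.047,.25,180)"
```

```text
t 0.10 pos [ 0.2351 -0.4688  0.2302] yaw 26.6 w 1.000 gf 0.0 d [ 1.053  -0.6261 -0.038 ] r [-1.000e-04 -9.000e-04 -8.521e-01]
```

Request:
{"fn": "jog_arm", "kwargs": {"plan": [{"dx":0.526,"dy":-0.314,"dz":-0.06,"rx":0,"ry":0,"rz":-0.45,"fingers":0.2},{"dx":0.526,"dy":-0.314,"dz":-0.06,"rx":0,"ry":0,"rz":-0.45,"fingers":0.2},{"dx":0.526,"dy":-0.314,"dz":-0.06,"rx":0,"ry":0,"rz":-0.45,"fingers":0.2},{"dx":0.526,"dy":-0.314,"dz":-0.06,"rx":0,"ry":0,"rz":-0.45,"fingers":0.2},{"dx":0.526,"dy":-0.314,"dz":-0.06,"rx":0,"ry":0,"rz":-0.45,"fingers":0.2},{"dx":0.526,"dy":-0.314,"dz":-0.06,"rx":0,"ry":0,"rz":-0.45,"fingers":0.2},{"dx":0.526,"dy":-0.314,"dz":-0.06,"rx":0,"ry":0,"rz":-0.45,"fingers":0.2},{"dx":0.526,"dy":-0.314,"dz":-0.06,"rx":0,"ry":0,"rz":-0.45,"fingers":0.2},{"dx":0.526,"dy":-0.314,"dz":-0.06,"rx":0,"ry":0,"rz":-0.45,"fingers":0.2},{"dx":0.526,"dy":-0.314,"dz":-0.06,"rx":0,"ry":0,"rz":-0.45,"fingers":0.2},{"dx":0.526,"dy":-0.314,"dz":-0.06,"rx":0,"ry":0,"rz":-0.45,"fingers":0.2},{"dx":0.526,"dy":-0.314,"dz":-0.06,"rx":0,"ry":0,"rz":-0.45,"fingers":0.2}]}}

```text
time_s: 1.1
eef_pos: [0.4, -0.2105, 0.2608]
tcp_rot: [0.588, 0.809, -0.0, -0.001]
ft_force: [0.5, 0.8, 0.2]
gripper_width: 0.599
grasp_force: 0.0
```

```bash
python3 -c "
from h import *
go(.5655,.047,.25,180)"
```

```text
t 1.10 pos [ 0.4    -0.2105  0.2608] yaw 108.0 w 0.599 gf 0.0 d [0.3878 0.4738 0.0215] r [-0.000e+00 -4.000e-04 -4.002e-01]
```

Request:
{"fn": "jog_arm", "kwargs": {"plan": [{"dx":0.388,"dy":0.474,"dz":0.0,"rx":0,"ry":0,"rz":-0.4,"fingers":0.2},{"dx":0.388,"dy":0.474,"dz":0.0,"rx":0,"ry":0,"rz":-0.4,"fingers":0.2},{"dx":0.388,"dy":0.474,"dz":0.0,"rx":0,"ry":0,"rz":-0.4,"fingers":0.2},{"dx":0.388,"dy":0.474,"dz":0.0,"rx":0,"ry":0,"rz":-0.4,"fingers":0.2},{"dx":0.388,"dy":0.474,"dz":0.0,"rx":0,"ry":0,"rz":-0.4,"fingers":0.2},{"dx":0.388,"dy":0.474,"dz":0.0,"rx":0,"ry":0,"rz":-0.4,"fingers":0.2},{"dx":0.388,"dy":0.474,"dz":0.0,"rx":0,"ry":0,"rz":-0.4,"fingers":0.2},{"dx":0.388,"dy":0.474,"dz":0.0,"rx":0,"ry":0,"rz":-0.4,"fingers":0.2},{"dx":0.388,"dy":0.474,"dz":0.0,"rx":0,"ry":0,"rz":-0.4,"fingers":0.2},{"dx":0.388,"dy":0.474,"dz":0.0,"rx":0,"ry":0,"rz":-0.4,"fingers":0.2},{"dx":0.388,"dy":0.474,"dz":0.0,"rx":0,"ry":0,"rz":-0.4,"fingers":0.2},{"dx":0.388,"dy":0.474,"dz":0.0,"rx":0,"ry":0,"rz":-0.4,"fingers":0.2}]}}

```text
time_s: 2.1
eef_pos: [0.5669, 0.0457, 0.2607]
tcp_rot: [0.005, 1.0, -0.0, -0.001]
ft_force: [-0.0, -0.3, -0.3]
gripper_width: 0.601
grasp_force: 0.0
```

```bash
python3 - <<'E'
from h import *
go(.5655,.047,.25,180)
f=robot.grab_frame("scene"); cv2.imwrite("pics/s1.png",cv2.resize(f["img"][130:290,200:400],None,fx=3,fy=3))
E
```

```text
t 2.10 pos [0.5669 0.0457 0.2607] yaw 179.5 w 0.601 gf 0.0 d [0.0029 0.0026 0.0213] r [-0.     -0.0004 -0.0029]
```

View pics/s1.png

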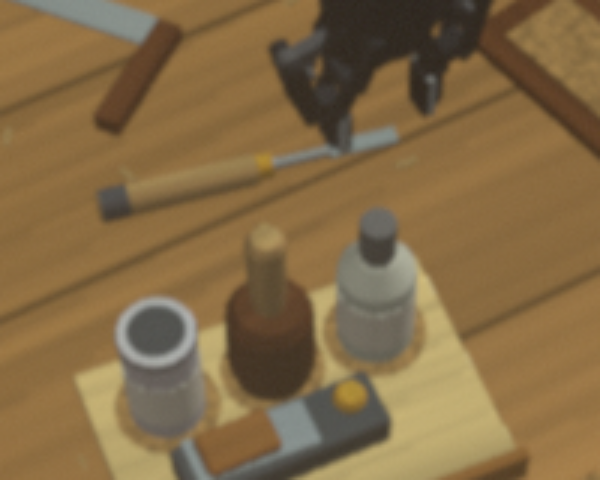

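The crop confirms the brown mallet at crop pixel (268,310), the glue at (376,290) and the tin at (158,370). The gripper is above the glue, so I go down.

Request:
{"fn": "jog_arm", "kwargs": {"plan": [{"dx":0.003,"dy":0.003,"dz":0.1,"rx":0,"ry":0,"rz":0,"fingers":0.2},{"dx":0.003,"dy":0.003,"dz":0.17,"rx":0,"ry":0,"rz":0,"fingers":0.2},{"dx":0.003,"dy":0.003,"dz":0.23,"rx":0,"ry":0,"rz":0,"fingers":0.2},{"dx":0.003,"dy":0.003,"dz":0.27,"rx":0,"ry":0,"rz":0,"fingers":0.2},{"dx":0.003,"dy":0.003,"dz":0.295,"rx":0,"ry":0,"rz":0,"fingers":0.2},{"dx":0.003,"dy":0.003,"dz":0.295,"rx":0,"ry":0,"rz":0,"fingers":-0.2},{"dx":0.003,"dy":0.003,"dz":0.295,"rx":0,"ry":0,"rz":0,"fingers":-0.5},{"dx":0.003,"dy":0.003,"dz":0.295,"rx":0,"ry":0,"rz":0,"fingers":-1},{"dx":0.003,"dy":0.003,"dz":0.295,"rx":0,"ry":0,"rz":0,"fingers":-1},{"dx":0.003,"dy":0.003,"dz":0.295,"rx":0,"ry":0,"rz":0,"fingers":-1},{"dx":0.003,"dy":0.003,"dz":0.295,"rx":0,"ry":0,"rz":0,"fingers":-1}]}}

```text
time_s: 3.07
eef_pos: [0.5663, 0.0471, 0.1149]
tcp_rot: [0.003, 1.0, -0.0, 0.001]
ft_force: [0.4, -0.3, 0.8]
gripper_width: 0.292
grasp_force: 65.9
```

```bash
python3 - <<'E'
from h import *
go(.375,-.339,.107,180)
E
```

```text
t 3.07 pos [0.5663 0.0471 0.1149] yaw 179.6 w 0.292 gf 65.9 d [ 0.3776 -0.7746  0.0152] r [-0.      0.0006 -0.0021]
```

Request:
{"fn": "jog_arm", "kwargs": {"plan": [{"dx":0,"dy":0,"dz":-0.03,"rx":0,"ry":0,"rz":0,"fingers":-1},{"dx":0,"dy":0,"dz":-0.09,"rx":0,"ry":0,"rz":0,"fingers":-1},{"dx":0,"dy":0,"dz":-0.16,"rx":0,"ry":0,"rz":0,"fingers":-1},{"dx":0,"dy":0,"dz":-0.23,"rx":0,"ry":0,"rz":0,"fingers":-1},{"dx":0,"dy":0,"dz":-0.3,"rx":0,"ry":0,"rz":0,"fingers":-1},{"dx":0,"dy":0,"dz":-0.36,"rx":0,"ry":0,"rz":0,"fingers":-1},{"dx":0.01,"dy":-0.02,"dz":-0.4,"rx":0,"ry":0,"rz":0,"fingers":-1},{"dx":0.03,"dy":-0.06,"dz":-0.4,"rx":0,"ry":0,"rz":0,"fingers":-1},{"dx":0.06,"dy":-0.12,"dz":-0.4,"rx":0,"ry":0,"rz":0,"fingers":-1},{"dx":0.09,"dy":-0.19,"dz":-0.4,"rx":0,"ry":0,"rz":0,"fingers":-1},{"dx":0.12,"dy":-0.26,"dz":-0.4,"rx":0,"ry":0,"rz":0,"fingers":-1},{"dx":0.155,"dy":-0.33,"dz":-0.4,"rx":0,"ry":0,"rz":0,"fingers":-1}]}}

```text
time_s: 4.07
eef_pos: [0.4866, -0.1186, 0.3141]
tcp_rot: [0.003, 1.0, -0.0, 0.001]
ft_force: [0.5, -0.1, -2.9]
gripper_width: 0.29
grasp_force: 65.8
```

```bash
python3 - <<'E'
from h import *
go(.375,-.339,.109,180)
E
```

```text
t 4.07 pos [ 0.4866 -0.1186  0.3141] yaw 179.7 w 0.290 gf 65.8 d [ 0.2214 -0.4418  0.4103] r [-0.0002  0.0003 -0.0017]
```

Request:
{"fn": "jog_arm", "kwargs": {"plan": [{"dx":0.035,"dy":-0.07,"dz":0,"rx":0,"ry":0,"rz":0,"fingers":-1},{"dx":0.07,"dy":-0.14,"dz":0,"rx":0,"ry":0,"rz":0,"fingers":-1},{"dx":0.105,"dy":-0.21,"dz":0,"rx":0,"ry":0,"rz":0,"fingers":-1},{"dx":0.14,"dy":-0.28,"dz":0,"rx":0,"ry":0,"rz":0,"fingers":-1},{"dx":0.175,"dy":-0.35,"dz":0.02,"rx":0,"ry":0,"rz":0,"fingers":-1},{"dx":0.205,"dy":-0.41,"dz":0.06,"rx":0,"ry":0,"rz":0,"fingers":-1},{"dx":0.221,"dy":-0.442,"dz":0.11,"rx":0,"ry":0,"rz":0,"fingers":-1},{"dx":0.221,"dy":-0.442,"dz":0.18,"rx":0,"ry":0,"rz":0,"fingers":-1},{"dx":0.221,"dy":-0.442,"dz":0.25,"rx":0,"ry":0,"rz":0,"fingers":-1},{"dx":0.221,"dy":-0.442,"dz":0.31,"rx":0,"ry":0,"rz":0,"fingers":-1},{"dx":0.221,"dy":-0.442,"dz":0.35,"rx":0,"ry":0,"rz":0,"fingers":-1},{"dx":0.221,"dy":-0.442,"dz":0.37,"rx":0,"ry":0,"rz":0,"fingers":-1}]}}

```text
time_s: 5.07
eef_pos: [0.3734, -0.3359, 0.1249]
tcp_rot: [0.003, 1.0, 0.002, -0.002]
ft_force: [-1.2, -0.1, -2.5]
gripper_width: 0.293
grasp_force: 66.0
```

```bash
python3 - <<'E'
from h import *
go(.375,-.339,.109,180)
E
```

```text
t 5.07 pos [ 0.3734 -0.3359  0.1249] yaw 179.6 w 0.293 gf 66.0 d [-0.0033 -0.0063  0.0318] r [ 0.0015 -0.0013 -0.0022]
```

Request:
{"fn": "jog_arm", "kwargs": {"plan": [{"dx":0,"dy":0,"dz":0.01,"rx":0,"ry":0,"rz":0,"fingers":-1},{"dx":0,"dy":0,"dz":0.02,"rx":0,"ry":0,"rz":0,"fingers":-1},{"dx":0,"dy":0,"dz":0.02,"rx":0,"ry":0,"rz":0,"fingers":-1}]}}

```text
time_s: 5.32
eef_pos: [0.3756, -0.338, 0.1195]
tcp_rot: [0.003, 1.0, -0.0, 0.0]
ft_force: [0.1, 1.0, -1.8]
gripper_width: 0.288
grasp_force: 66.0
```

```bash
python3 - <<'E'
from h import *
go(.375,-.339,.109,180); print(robot.observe()["ft_force"])
E
```

```text
t 5.32 pos [ 0.3756 -0.338   0.1195] yaw 179.6 w 0.288 gf 66.0 d [ 0.0013 -0.0019  0.0209] r [-0.0003  0.0003 -0.002 ]
[ 0.06880565  0.97872366 -1.81398456]
```

Request:
{"fn": "jog_arm", "kwargs": {"plan": [{"dx":0,"dy":0,"dz":0.01,"rx":0,"ry":0,"rz":0,"fingers":-1},{"dx":0,"dy":0,"dz":0.018,"rx":0,"ry":0,"rz":0,"fingers":-1},{"dx":0,"dy":0,"dz":0.022,"rx":0,"ry":0,"rz":0,"fingers":-1},{"dx":0,"dy":0,"dz":0.022,"rx":0,"ry":0,"rz":0,"fingers":-1}]}}

```text
time_s: 5.65
eef_pos: [0.3756, -0.3382, 0.1089]
tcp_rot: [0.003, 1.0, -0.001, 0.001]
ft_force: [-0.8, -0.4, -0.2]
gripper_width: 0.285
grasp_force: 66.6
```

```bash
python3 - <<'E'
from h import *
go(.375,-.339,.109,180); print(robot.observe()["ft_force"])
E
```

```text
t 5.65 pos [ 0.3756 -0.3382  0.1089] yaw 179.6 w 0.285 gf 66.6 d [ 0.0013 -0.0015 -0.0003] r [-0.0005  0.0004 -0.002 ]
[-0.75960488 -0.44371616 -0.16575861]
```

Request:
{"fn": "jog_arm", "kwargs": {"plan": [{"dx":0,"dy":0,"dz":0,"rx":0,"ry":0,"rz":0,"fingers":0.2},{"dx":0,"dy":0,"dz":0,"rx":0,"ry":0,"rz":0,"fingers":0.2},{"dx":0,"dy":0,"dz":0,"rx":0,"ry":0,"rz":0,"fingers":0.2},{"dx":0,"dy":0,"dz":-0.06,"rx":0,"ry":0,"rz":0,"fingers":0.2},{"dx":0,"dy":0,"dz":-0.14,"rx":0,"ry":0,"rz":0,"fingers":0.2},{"dx":0,"dy":0,"dz":-0.22,"rx":0,"ry":0,"rz":0,"fingers":0.2},{"dx":0,"dy":0,"dz":-0.3,"rx":0,"ry":0,"rz":0,"fingers":0.2},{"dx":-0.03,"dy":0.05,"dz":-0.3,"rx":0,"ry":0,"rz":0,"fingers":0.2},{"dx":-0.07,"dy":0.12,"dz":-0.3,"rx":0,"ry":0,"rz":0,"fingers":0.2},{"dx":-0.11,"dy":0.19,"dz":-0.3,"rx":0,"ry":0,"rz":0,"fingers":0.2},{"dx":-0.15,"dy":0.26,"dz":-0.3,"rx":0,"ry":0,"rz":0,"fingers":0.2},{"dx":-0.19,"dy":0.32,"dz":-0.3,"rx":0,"ry":0,"rz":0,"fingers":0.2}]}}

```text
time_s: 6.65
eef_pos: [0.472, -0.1763, 0.2585]
tcp_rot: [0.003, 1.0, -0.0, 0.001]
ft_force: [0.1, -1.0, -0.9]
gripper_width: 0.6
grasp_force: 0.0
```

```bash
python3 - <<'E'
from h import *
go(.558,-.033,.138,180)
E
```

```text
t 6.65 pos [ 0.472  -0.1763  0.2585] yaw 179.6 w 0.600 gf 0.0 d [-0.1699  0.2878  0.2412] r [-0.      0.0004 -0.0021]
```

Request:
{"fn": "jog_arm", "kwargs": {"plan": [{"dx":-0.04,"dy":0.068,"dz":0,"rx":0,"ry":0,"rz":0,"fingers":0.2},{"dx":-0.08,"dy":0.136,"dz":0,"rx":0,"ry":0,"rz":0,"fingers":0.2},{"dx":-0.12,"dy":0.204,"dz":0,"rx":0,"ry":0,"rz":0,"fingers":0.2},{"dx":-0.15,"dy":0.255,"dz":0,"rx":0,"ry":0,"rz":0,"fingers":0.2},{"dx":-0.17,"dy":0.288,"dz":0.02,"rx":0,"ry":0,"rz":0,"fingers":0.2},{"dx":-0.17,"dy":0.288,"dz":0.06,"rx":0,"ry":0,"rz":0,"fingers":0.2},{"dx":-0.17,"dy":0.288,"dz":0.1,"rx":0,"ry":0,"rz":0,"fingers":0.2},{"dx":-0.17,"dy":0.288,"dz":0.1,"rx":0,"ry":0,"rz":0,"fingers":0.2}]}}

```text
time_s: 7.32
eef_pos: [0.555, -0.0337, 0.2029]
tcp_rot: [0.003, 1.0, 0.001, -0.004]
ft_force: [-0.2, 0.1, -0.8]
gripper_width: 0.604
grasp_force: 0.0
```

```bash
python3 - <<'E'
from h import *
go(.558,-.033,.138,180)
E
```

```text
t 7.32 pos [ 0.555  -0.0337  0.2029] yaw 179.7 w 0.604 gf 0.0 d [-0.0071  0.0012  0.1298] r [ 0.0005 -0.0026 -0.0016]
```

Request:
{"fn": "jog_arm", "kwargs": {"plan": [{"dx":-0.004,"dy":0.001,"dz":0.05,"rx":0,"ry":0,"rz":0,"fingers":0.2},{"dx":-0.004,"dy":0.001,"dz":0.1,"rx":0,"ry":0,"rz":0,"fingers":0.2},{"dx":-0.004,"dy":0.001,"dz":0.135,"rx":0,"ry":0,"rz":0,"fingers":0.2},{"dx":-0.004,"dy":0.001,"dz":0.135,"rx":0,"ry":0,"rz":0,"fingers":0.2},{"dx":-0.004,"dy":0.001,"dz":0.135,"rx":0,"ry":0,"rz":0,"fingers":-0.2},{"dx":-0.004,"dy":0.001,"dz":0.135,"rx":0,"ry":0,"rz":0,"fingers":-0.5},{"dx":-0.004,"dy":0.001,"dz":0.135,"rx":0,"ry":0,"rz":0,"fingers":-1},{"dx":-0.004,"dy":0.001,"dz":0.135,"rx":0,"ry":0,"rz":0,"fingers":-1},{"dx":-0.004,"dy":0.001,"dz":0.135,"rx":0,"ry":0,"rz":0,"fingers":-1},{"dx":-0.004,"dy":0.001,"dz":0.135,"rx":0,"ry":0,"rz":0,"fingers":-1}]}}

```text
time_s: 8.15
eef_pos: [0.5603, -0.0345, 0.1424]
tcp_rot: [0.003, 1.0, -0.0, 0.002]
ft_force: [-0.3, 0.5, 4.8]
gripper_width: 0.302
grasp_force: 59.8
```

```bash
python3 - <<'E'
from h import *
go(.457,-.334,.133,180)
E
```

```text
t 8.15 pos [ 0.5603 -0.0345  0.1424] yaw 179.6 w 0.302 gf 59.8 d [ 0.2029 -0.6002  0.0184] r [-0.0002  0.0011 -0.002 ]
```

Request:
{"fn": "jog_arm", "kwargs": {"plan": [{"dx":0,"dy":0,"dz":-0.03,"rx":0,"ry":0,"rz":0,"fingers":-1},{"dx":0,"dy":0,"dz":-0.09,"rx":0,"ry":0,"rz":0,"fingers":-1},{"dx":0,"dy":0,"dz":-0.16,"rx":0,"ry":0,"rz":0,"fingers":-1},{"dx":0,"dy":0,"dz":-0.23,"rx":0,"ry":0,"rz":0,"fingers":-1},{"dx":0,"dy":0,"dz":-0.28,"rx":0,"ry":0,"rz":0,"fingers":-1},{"dx":0.02,"dy":-0.06,"dz":-0.3,"rx":0,"ry":0,"rz":0,"fingers":-1},{"dx":0.043,"dy":-0.13,"dz":-0.3,"rx":0,"ry":0,"rz":0,"fingers":-1},{"dx":0.067,"dy":-0.2,"dz":-0.3,"rx":0,"ry":0,"rz":0,"fingers":-1},{"dx":0.09,"dy":-0.27,"dz":-0.3,"rx":0,"ry":0,"rz":0,"fingers":-1},{"dx":0.113,"dy":-0.34,"dz":-0.3,"rx":0,"ry":0,"rz":0,"fingers":-1},{"dx":0.137,"dy":-0.41,"dz":-0.3,"rx":0,"ry":0,"rz":0,"fingers":-1},{"dx":0.157,"dy":-0.47,"dz":-0.3,"rx":0,"ry":0,"rz":0,"fingers":-1}]}}

```text
time_s: 9.15
eef_pos: [0.4776, -0.2709, 0.2892]
tcp_rot: [0.004, 1.0, 0.0, -0.001]
ft_force: [-0.3, -0.1, -3.9]
gripper_width: 0.307
grasp_force: 59.7
```

```bash
python3 - <<'E'
from h import *
go(.458,-.334,.136,180)
E
```

```text
t 9.15 pos [ 0.4776 -0.2709  0.2892] yaw 179.6 w 0.307 gf 59.7 d [ 0.0376 -0.1265  0.3064] r [ 0.0001 -0.0007 -0.0024]
```

Request:
{"fn": "jog_arm", "kwargs": {"plan": [{"dx":0.018,"dy":-0.06,"dz":0,"rx":0,"ry":0,"rz":0,"fingers":-1},{"dx":0.033,"dy":-0.11,"dz":0,"rx":0,"ry":0,"rz":0,"fingers":-1},{"dx":0.038,"dy":-0.126,"dz":0.02,"rx":0,"ry":0,"rz":0,"fingers":-1},{"dx":0.038,"dy":-0.126,"dz":0.06,"rx":0,"ry":0,"rz":0,"fingers":-1},{"dx":0.038,"dy":-0.126,"dz":0.12,"rx":0,"ry":0,"rz":0,"fingers":-1},{"dx":0.038,"dy":-0.126,"dz":0.18,"rx":0,"ry":0,"rz":0,"fingers":-1},{"dx":0.038,"dy":-0.126,"dz":0.23,"rx":0,"ry":0,"rz":0,"fingers":-1},{"dx":0.038,"dy":-0.126,"dz":0.265,"rx":0,"ry":0,"rz":0,"fingers":-1},{"dx":0.038,"dy":-0.126,"dz":0.28,"rx":0,"ry":0,"rz":0,"fingers":-1},{"dx":0.038,"dy":-0.126,"dz":0.28,"rx":0,"ry":0,"rz":0,"fingers":-1},{"dx":0.038,"dy":-0.126,"dz":0.28,"rx":0,"ry":0,"rz":0,"fingers":-1}]}}

```text
time_s: 10.07
eef_pos: [0.4596, -0.3313, 0.15]
tcp_rot: [0.003, 1.0, 0.0, -0.0]
ft_force: [1.4, -0.1, -3.2]
gripper_width: 0.306
grasp_force: 60.0
```

```bash
python3 - <<'E'
from h import *
go(.458,-.334,.136,180)
E
```

```text
t 10.07 pos [ 0.4596 -0.3313  0.15  ] yaw 179.6 w 0.306 gf 60.0 d [ 0.0031 -0.0055  0.0281] r [ 0.0003 -0.0002 -0.0019]
```

Request:
{"fn": "jog_arm", "kwargs": {"plan": [{"dx":0.002,"dy":-0.003,"dz":0.01,"rx":0,"ry":0,"rz":0,"fingers":-1},{"dx":0.002,"dy":-0.003,"dz":0.02,"rx":0,"ry":0,"rz":0,"fingers":-1},{"dx":0.002,"dy":-0.003,"dz":0.027,"rx":0,"ry":0,"rz":0,"fingers":-1},{"dx":0.002,"dy":-0.003,"dz":0.027,"rx":0,"ry":0,"rz":0,"fingers":-1},{"dx":0.002,"dy":-0.003,"dz":0.027,"rx":0,"ry":0,"rz":0,"fingers":-1}]}}

```text
time_s: 10.48
eef_pos: [0.4587, -0.3333, 0.1369]
tcp_rot: [0.003, 1.0, -0.0, 0.0]
ft_force: [-0.8, -0.2, -2.9]
gripper_width: 0.303
grasp_force: 60.0
```

```bash
python3 - <<'E'
from h import *
go(.5485,-.112,.24,180)
E
```

```text
t 10.48 pos [ 0.4587 -0.3333  0.1369] yaw 179.6 w 0.303 gf 60.0 d [-0.1767  0.4437 -0.2061] r [-0.      0.     -0.0021]
```

Request:
{"fn": "jog_arm", "kwargs": {"plan": [{"dx":0,"dy":0,"dz":0.004,"rx":0,"ry":0,"rz":0,"fingers":-1},{"dx":0,"dy":0,"dz":0.004,"rx":0,"ry":0,"rz":0,"fingers":-1}]}}

```text
time_s: 10.65
eef_pos: [0.4592, -0.3335, 0.1365]
tcp_rot: [0.003, 1.0, -0.001, 0.001]
ft_force: [-1.3, 1.7, 2.2]
gripper_width: 0.306
grasp_force: 60.6
```

Request:
{"fn": "jog_arm", "kwargs": {"plan": [{"dx":0,"dy":0,"dz":0,"rx":0,"ry":0,"rz":0,"fingers":0.2},{"dx":0,"dy":0,"dz":0,"rx":0,"ry":0,"rz":0,"fingers":0.2},{"dx":0,"dy":0,"dz":0,"rx":0,"ry":0,"rz":0,"fingers":0.2},{"dx":0,"dy":0,"dz":-0.06,"rx":0,"ry":0,"rz":0,"fingers":0.2},{"dx":0,"dy":0,"dz":-0.14,"rx":0,"ry":0,"rz":0,"fingers":0.4},{"dx":0,"dy":0,"dz":-0.2,"rx":0,"ry":0,"rz":0,"fingers":0.8},{"dx":-0.02,"dy":0.05,"dz":-0.21,"rx":0,"ry":0,"rz":0,"fingers":0.8},{"dx":-0.044,"dy":0.11,"dz":-0.21,"rx":0,"ry":0,"rz":0,"fingers":0.8},{"dx":-0.072,"dy":0.18,"dz":-0.21,"rx":0,"ry":0,"rz":0,"fingers":0.8},{"dx":-0.1,"dy":0.25,"dz":-0.21,"rx":0,"ry":0,"rz":0,"fingers":0.8},{"dx":-0.128,"dy":0.32,"dz":-0.21,"rx":0,"ry":0,"rz":0,"fingers":0.8},{"dx":-0.156,"dy":0.39,"dz":-0.21,"rx":0,"ry":0,"rz":0,"fingers":0.8}]}}

```text
time_s: 11.65
eef_pos: [0.5386, -0.1373, 0.2402]
tcp_rot: [0.003, 1.0, -0.0, 0.001]
ft_force: [1.4, -0.2, -0.3]
gripper_width: 0.9
grasp_force: 0.0
```

```bash
python3 - <<'E'
from h import *
go(.5485,-.112,.078,180)
E
```

```text
t 11.65 pos [ 0.5386 -0.1373  0.2402] yaw 179.6 w 0.900 gf 0.0 d [-0.0191  0.0508  0.3243] r [-0.0001  0.0003 -0.0022]
```

Request:
{"fn": "jog_arm", "kwargs": {"plan": [{"dx":-0.015,"dy":0.04,"dz":0,"rx":0,"ry":0,"rz":0,"fingers":0.8},{"dx":-0.019,"dy":0.05,"dz":0.02,"rx":0,"ry":0,"rz":0,"fingers":0.8},{"dx":-0.019,"dy":0.05,"dz":0.07,"rx":0,"ry":0,"rz":0,"fingers":0.8},{"dx":-0.019,"dy":0.05,"dz":0.13,"rx":0,"ry":0,"rz":0,"fingers":0.8},{"dx":-0.019,"dy":0.05,"dz":0.16,"rx":0,"ry":0,"rz":0,"fingers":0.8},{"dx":-0.019,"dy":0.05,"dz":0.16,"rx":0,"ry":0,"rz":0,"fingers":0.8},{"dx":-0.019,"dy":0.05,"dz":0.16,"rx":0,"ry":0,"rz":0,"fingers":0.8}]}}

```text
time_s: 12.23
eef_pos: [0.5464, -0.1141, 0.1584]
tcp_rot: [0.004, 1.0, 0.0, -0.002]
ft_force: [-0.4, -0.9, 0.3]
gripper_width: 0.898
grasp_force: 0.0
```

```bash
python3 - <<'E'
from h import *
go(.5485,-.112,.078,180)
E
```

```text
t 12.23 pos [ 0.5464 -0.1141  0.1584] yaw 179.6 w 0.898 gf 0.0 d [-0.0046  0.0042  0.1608] r [ 0.0002 -0.001  -0.0023]
```

Request:
{"fn": "jog_arm", "kwargs": {"plan": [{"dx":-0.003,"dy":0.003,"dz":0.05,"rx":0,"ry":0,"rz":0,"fingers":0.8},{"dx":-0.003,"dy":0.003,"dz":0.1,"rx":0,"ry":0,"rz":0,"fingers":0.8},{"dx":-0.003,"dy":0.003,"dz":0.14,"rx":0,"ry":0,"rz":0,"fingers":0.8},{"dx":-0.003,"dy":0.003,"dz":0.16,"rx":0,"ry":0,"rz":0,"fingers":0.8},{"dx":-0.003,"dy":0.003,"dz":0.16,"rx":0,"ry":0,"rz":0,"fingers":0.8},{"dx":-0.003,"dy":0.003,"dz":0.16,"rx":0,"ry":0,"rz":0,"fingers":0.4},{"dx":-0.003,"dy":0.003,"dz":0.16,"rx":0,"ry":0,"rz":0,"fingers":0.2},{"dx":-0.003,"dy":0.003,"dz":0.16,"rx":0,"ry":0,"rz":0,"fingers":-1},{"dx":-0.003,"dy":0.003,"dz":0.16,"rx":0,"ry":0,"rz":0,"fingers":-1},{"dx":-0.003,"dy":0.003,"dz":0.16,"rx":0,"ry":0,"rz":0,"fingers":-1},{"dx":-0.003,"dy":0.003,"dz":0.16,"rx":0,"ry":0,"rz":0,"fingers":-1}]}}

```text
time_s: 13.15
eef_pos: [0.551, -0.1129, 0.0826]
tcp_rot: [0.003, 1.0, -0.001, 0.002]
ft_force: [0.3, 1.0, 5.9]
gripper_width: 0.62
grasp_force: 63.3
```

```bash
python3 - <<'E'
from h import *
go(.5395,-.329,.073,180)
E
```

```text
t 13.15 pos [ 0.551  -0.1129  0.0826] yaw 179.6 w 0.620 gf 63.3 d [ 0.0204 -0.4324  0.0197] r [-0.0005  0.0015 -0.002 ]
```

Request:
{"fn": "jog_arm", "kwargs": {"plan": [{"dx":0,"dy":0,"dz":-0.03,"rx":0,"ry":0,"rz":0,"fingers":-1},{"dx":0,"dy":0,"dz":-0.08,"rx":0,"ry":0,"rz":0,"fingers":-1},{"dx":0,"dy":0,"dz":-0.13,"rx":0,"ry":0,"rz":0,"fingers":-1},{"dx":0,"dy":-0.02,"dz":-0.16,"rx":0,"ry":0,"rz":0,"fingers":-1},{"dx":0,"dy":-0.08,"dz":-0.16,"rx":0,"ry":0,"rz":0,"fingers":-1},{"dx":0,"dy":-0.15,"dz":-0.16,"rx":0,"ry":0,"rz":0,"fingers":-1},{"dx":0.01,"dy":-0.22,"dz":-0.16,"rx":0,"ry":0,"rz":0,"fingers":-1},{"dx":0.02,"dy":-0.29,"dz":-0.16,"rx":0,"ry":0,"rz":0,"fingers":-1},{"dx":0.02,"dy":-0.36,"dz":-0.16,"rx":0,"ry":0,"rz":0,"fingers":-1},{"dx":0.02,"dy":-0.41,"dz":-0.16,"rx":0,"ry":0,"rz":0,"fingers":-1},{"dx":0.02,"dy":-0.43,"dz":-0.16,"rx":0,"ry":0,"rz":0,"fingers":-1},{"dx":0.02,"dy":-0.43,"dz":-0.14,"rx":0,"ry":0,"rz":0,"fingers":-1}]}}

```text
time_s: 14.15
eef_pos: [0.5381, -0.3306, 0.151]
tcp_rot: [0.005, 1.0, -0.001, 0.001]
ft_force: [1.0, -0.2, -0.7]
gripper_width: 0.615
grasp_force: 63.6
```

```bash
python3 - <<'E'
from h import *
go(.541,-.329,.0766,180)
E
```

```text
t 14.15 pos [ 0.5381 -0.3306  0.151 ] yaw 179.4 w 0.615 gf 63.6 d [-0.0055  0.0037  0.1487] r [-0.0009  0.0008 -0.0032]
```

Request:
{"fn": "jog_arm", "kwargs": {"plan": [{"dx":-0.002,"dy":0,"dz":0.04,"rx":0,"ry":0,"rz":0,"fingers":-1},{"dx":-0.002,"dy":0,"dz":0.08,"rx":0,"ry":0,"rz":0,"fingers":-1},{"dx":-0.002,"dy":0,"dz":0.11,"rx":0,"ry":0,"rz":0,"fingers":-1},{"dx":-0.002,"dy":0,"dz":0.13,"rx":0,"ry":0,"rz":0,"fingers":-1},{"dx":-0.002,"dy":0,"dz":0.142,"rx":0,"ry":0,"rz":0,"fingers":-1},{"dx":-0.002,"dy":0,"dz":0.142,"rx":0,"ry":0,"rz":0,"fingers":-1},{"dx":-0.002,"dy":0,"dz":0.142,"rx":0,"ry":0,"rz":0,"fingers":-1}]}}

```text
time_s: 14.73
eef_pos: [0.5391, -0.3265, 0.0791]
tcp_rot: [0.003, 1.0, -0.0, 0.0]
ft_force: [-1.2, 0.5, -1.0]
gripper_width: 0.619
grasp_force: 64.0
```

```bash
python3 - <<'E'
from h import *
go(.541,-.329,.0766,180);print(robot.observe()["ft_force"])
E
```

```text
t 14.73 pos [ 0.5391 -0.3265  0.0791] yaw 179.7 w 0.619 gf 64.0 d [-0.0038 -0.005   0.005 ] r [-0.0001  0.0001 -0.0017]
[-1.21791561  0.5225897  -1.02722215]
```

Request:
{"fn": "jog_arm", "kwargs": {"plan": [{"dx":0,"dy":-0.004,"dz":0.003,"rx":0,"ry":0,"rz":0,"fingers":-1},{"dx":0,"dy":-0.004,"dz":0.006,"rx":0,"ry":0,"rz":0,"fingers":-1},{"dx":0,"dy":-0.004,"dz":0.006,"rx":0,"ry":0,"rz":0,"fingers":-1}]}}

```text
time_s: 14.98
eef_pos: [0.5393, -0.3298, 0.0767]
tcp_rot: [0.003, 1.0, -0.001, 0.001]
ft_force: [-0.0, -0.1, -0.3]
gripper_width: 0.616
grasp_force: 63.6
```

Request:
{"fn": "jog_arm", "kwargs": {"plan": [{"dx":0,"dy":0,"dz":0,"rx":0,"ry":0,"rz":0,"fingers":0.7},{"dx":0,"dy":0,"dz":0,"rx":0,"ry":0,"rz":0,"fingers":0.8},{"dx":0,"dy":0,"dz":0,"rx":0,"ry":0,"rz":0,"fingers":0.8},{"dx":0,"dy":0,"dz":-0.05,"rx":0,"ry":0,"rz":0,"fingers":0.8},{"dx":0,"dy":0,"dz":-0.13,"rx":0,"ry":0,"rz":0,"fingers":0.8},{"dx":0,"dy":0,"dz":-0.21,"rx":0,"ry":0,"rz":0,"fingers":0.8},{"dx":0,"dy":0,"dz":-0.29,"rx":0,"ry":0,"rz":0,"fingers":0.8},{"dx":-0.02,"dy":0.05,"dz":-0.33,"rx":0,"ry":0,"rz":0.035,"fingers":0.8},{"dx":-0.05,"dy":0.12,"dz":-0.33,"rx":0,"ry":0,"rz":0.075,"fingers":0.8},{"dx":-0.07,"dy":0.19,"dz":-0.33,"rx":0,"ry":0,"rz":0.115,"fingers":0.8},{"dx":-0.09,"dy":0.26,"dz":-0.33,"rx":0,"ry":0,"rz":0.155,"fingers":0.8},{"dx":-0.11,"dy":0.33,"dz":-0.33,"rx":0,"ry":0,"rz":0.19,"fingers":0.8}]}}

```text
time_s: 15.98
eef_pos: [0.5953, -0.1633, 0.2416]
tcp_rot: [0.3, 0.954, 0.0, 0.001]
ft_force: [0.6, -0.2, -0.0]
gripper_width: 0.901
grasp_force: 0.0
```

```bash
python3 - <<'E'
from h import *
go(.622,-.060,.2,86.5)
f=robot.grab_frame("scene"); cv2.imwrite("pics/s2.png",f["img"]);w=world(f)
m=(w[...,2]>.036)&(w[...,2]<.07)&(w[...,0]>.57)&(abs(w[...,1]+.06)<.12)&(f["depth"]>0)
k,l,st,c=cv2.connectedComponentsWithStats(m.astype(np.uint8))
i=1+st[1:,4].argmax(); P=w[l==i]; print(st[i,4],cv2.minAreaRect((P[:,:2]*1000).astype(np.float32)))
E
```

```text
t 15.98 pos [ 0.5953 -0.1633  0.2416] yaw 145.0 w 0.901 gf 0.0 d [0.0748 0.1998 0.0831] r [4.000e-04 3.000e-04 3.253e-01]
1530 ((622.8497314453125, -60.654380798339844), (150.32904052734375, 49.10543441772461), 87.0622329711914)
```

View pics/s2.png

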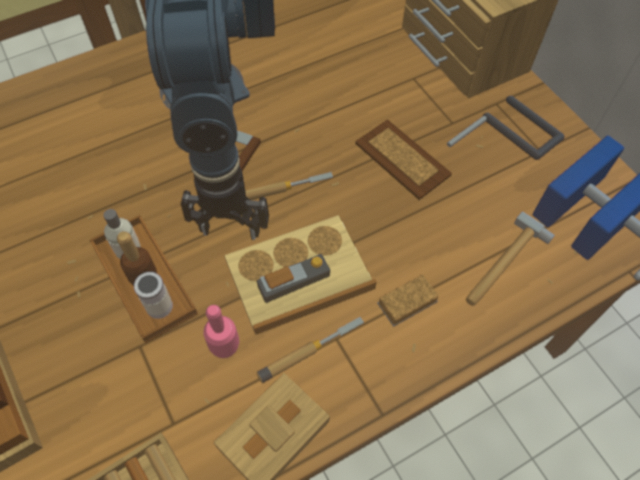

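All three stand in the tray at (120,235), (135,258) and (153,293). The discs are bare and the plane is still at (293,277). Next is the plane.

Request:
{"fn": "jog_arm", "kwargs": {"plan": [{"dx":0.02,"dy":0.05,"dz":0,"rx":0,"ry":0,"rz":0.036,"fingers":0.8},{"dx":0.045,"dy":0.12,"dz":0,"rx":0,"ry":0,"rz":0.075,"fingers":0.8},{"dx":0.065,"dy":0.17,"dz":0,"rx":0,"ry":0,"rz":0.11,"fingers":0.8},{"dx":0.075,"dy":0.2,"dz":0,"rx":0,"ry":0,"rz":0.15,"fingers":0.8},{"dx":0.075,"dy":0.2,"dz":0.02,"rx":0,"ry":0,"rz":0.185,"fingers":0.8},{"dx":0.075,"dy":0.2,"dz":0.05,"rx":0,"ry":0,"rz":0.22,"fingers":0.8},{"dx":0.075,"dy":0.2,"dz":0.1,"rx":0,"ry":0,"rz":0.255,"fingers":0.8},{"dx":0.075,"dy":0.2,"dz":0.15,"rx":0,"ry":0,"rz":0.29,"fingers":0.8},{"dx":0.075,"dy":0.2,"dz":0.2,"rx":0,"ry":0,"rz":0.325,"fingers":0.8},{"dx":0.075,"dy":0.2,"dz":0.24,"rx":0,"ry":0,"rz":0.325,"fingers":0.8},{"dx":0.075,"dy":0.2,"dz":0.26,"rx":0,"ry":0,"rz":0.325,"fingers":0.8},{"dx":0.075,"dy":0.2,"dz":0.26,"rx":0,"ry":0,"rz":0.325,"fingers":0.8}]}}

```text
time_s: 17.03
eef_pos: [0.6185, -0.0607, 0.1074]
tcp_rot: [0.726, 0.688, -0.002, -0.002]
ft_force: [-0.1, 0.2, -0.9]
gripper_width: 0.899
grasp_force: 0.0
```

```bash
python3 - <<'E'
from h import *
go(.622,-.060,.016,86.7)
E
```

```text
t 17.03 pos [ 0.6185 -0.0607  0.1074] yaw 87.0 w 0.899 gf 0.0 d [0.0016 0.0081 0.1828] r [-0.0019 -0.0003  0.0015]
```

Request:
{"fn": "jog_arm", "kwargs": {"plan": [{"dx":0.001,"dy":0.004,"dz":0.05,"rx":0,"ry":0,"rz":0,"fingers":0.8},{"dx":0.001,"dy":0.004,"dz":0.1,"rx":0,"ry":0,"rz":0,"fingers":0.8},{"dx":0.001,"dy":0.004,"dz":0.14,"rx":0,"ry":0,"rz":0,"fingers":0.8},{"dx":0.001,"dy":0.004,"dz":0.165,"rx":0,"ry":0,"rz":0,"fingers":0.8},{"dx":0.001,"dy":0.004,"dz":0.174,"rx":0,"ry":0,"rz":0,"fingers":0.8},{"dx":0.001,"dy":0.004,"dz":0.174,"rx":0,"ry":0,"rz":0,"fingers":0.8},{"dx":0.001,"dy":0.004,"dz":0.174,"rx":0,"ry":0,"rz":0,"fingers":0.8}]}}

```text
time_s: 17.62
eef_pos: [0.6238, -0.0608, 0.0254]
tcp_rot: [0.726, 0.688, 0.001, 0.001]
ft_force: [-0.0, 0.2, -0.3]
gripper_width: 0.903
grasp_force: 0.0
```

```bash
python3 - <<'E'
from h import *
go(.622,-.060,.018,86.7)
E
```

```text
t 17.62 pos [ 0.6238 -0.0608  0.0254] yaw 86.9 w 0.903 gf 0.0 d [ 0.0015 -0.0036  0.0148] r [0.0007 0.0001 0.0013]
```

Request:
{"fn": "jog_arm", "kwargs": {"plan": [{"dx":0.001,"dy":-0.002,"dz":0.008,"rx":0,"ry":0,"rz":0,"fingers":0.6},{"dx":0.001,"dy":-0.002,"dz":0.012,"rx":0,"ry":0,"rz":0,"fingers":0.4},{"dx":0.001,"dy":-0.002,"dz":0.012,"rx":0,"ry":0,"rz":0,"fingers":0.2},{"dx":0.001,"dy":-0.002,"dz":0.012,"rx":0,"ry":0,"rz":0,"fingers":0.1},{"dx":0.001,"dy":-0.002,"dz":0.012,"rx":0,"ry":0,"rz":0,"fingers":-1},{"dx":0.001,"dy":-0.002,"dz":0.012,"rx":0,"ry":0,"rz":0,"fingers":-1},{"dx":0.001,"dy":-0.002,"dz":0.012,"rx":0,"ry":0,"rz":0,"fingers":-1},{"dx":0.001,"dy":-0.002,"dz":0.012,"rx":0,"ry":0,"rz":0,"fingers":-1}]}}

```text
time_s: 18.28
eef_pos: [0.6229, -0.0601, 0.019]
tcp_rot: [0.726, 0.688, 0.001, 0.001]
ft_force: [1.6, 0.4, 3.9]
gripper_width: 0.524
grasp_force: 64.9
```

```bash
python3 - <<'E'
from h import *
go(.453,.324,.16,191.4)
E
```

```text
t 18.28 pos [ 0.6229 -0.0601  0.019 ] yaw 86.9 w 0.524 gf 64.9 d [ 0.7489 -0.3797 -0.2832] r [ 0.0006  0.0008 -0.5804]
```

Request:
{"fn": "jog_arm", "kwargs": {"plan": [{"dx":0,"dy":0,"dz":-0.03,"rx":0,"ry":0,"rz":0,"fingers":-1},{"dx":0,"dy":0,"dz":-0.09,"rx":0,"ry":0,"rz":0,"fingers":-1},{"dx":0,"dy":0,"dz":-0.15,"rx":0,"ry":0,"rz":-0.02,"fingers":-1},{"dx":0.02,"dy":-0.01,"dz":-0.19,"rx":0,"ry":0,"rz":-0.05,"fingers":-1},{"dx":0.06,"dy":-0.03,"dz":-0.2,"rx":0,"ry":0,"rz":-0.08,"fingers":-1},{"dx":0.12,"dy":-0.06,"dz":-0.2,"rx":0,"ry":0,"rz":-0.115,"fingers":-1},{"dx":0.18,"dy":-0.09,"dz":-0.2,"rx":0,"ry":0,"rz":-0.15,"fingers":-1},{"dx":0.24,"dy":-0.12,"dz":-0.2,"rx":0,"ry":0,"rz":-0.185,"fingers":-1},{"dx":0.3,"dy":-0.15,"dz":-0.2,"rx":0,"ry":0,"rz":-0.22,"fingers":-1},{"dx":0.36,"dy":-0.18,"dz":-0.2,"rx":0,"ry":0,"rz":-0.255,"fingers":-1},{"dx":0.42,"dy":-0.21,"dz":-0.2,"rx":0,"ry":0,"rz":-0.29,"fingers":-1},{"dx":0.48,"dy":-0.24,"dz":-0.2,"rx":0,"ry":0,"rz":-0.325,"fingers":-1}]}}

```text
time_s: 19.28
eef_pos: [0.511, 0.1866, 0.1142]
tcp_rot: [0.295, 0.956, -0.002, -0.003]
ft_force: [-0.6, -0.4, -6.8]
gripper_width: 0.527
grasp_force: 64.0
```

```bash
python3 - <<'E'
from h import *
go(.453,.324,.06,191.4)
E
```

```text
t 19.28 pos [0.511  0.1866 0.1142] yaw 145.7 w 0.527 gf 64.0 d [0.25   0.1625 0.1087] r [-0.0011 -0.0023 -0.2537]
```

Request:
{"fn": "jog_arm", "kwargs": {"plan": [{"dx":0.05,"dy":0.032,"dz":0,"rx":0,"ry":0,"rz":-0.035,"fingers":-1},{"dx":0.1,"dy":0.065,"dz":0,"rx":0,"ry":0,"rz":-0.07,"fingers":-1},{"dx":0.15,"dy":0.1,"dz":0,"rx":0,"ry":0,"rz":-0.105,"fingers":-1},{"dx":0.19,"dy":0.125,"dz":0,"rx":0,"ry":0,"rz":-0.14,"fingers":-1},{"dx":0.22,"dy":0.145,"dz":0,"rx":0,"ry":0,"rz":-0.175,"fingers":-1},{"dx":0.24,"dy":0.155,"dz":0,"rx":0,"ry":0,"rz":-0.21,"fingers":-1},{"dx":0.25,"dy":0.162,"dz":0.02,"rx":0,"ry":0,"rz":-0.24,"fingers":-1},{"dx":0.25,"dy":0.162,"dz":0.05,"rx":0,"ry":0,"rz":-0.254,"fingers":-1},{"dx":0.25,"dy":0.162,"dz":0.09,"rx":0,"ry":0,"rz":-0.254,"fingers":-1},{"dx":0.25,"dy":0.162,"dz":0.12,"rx":0,"ry":0,"rz":-0.254,"fingers":-1},{"dx":0.25,"dy":0.162,"dz":0.14,"rx":0,"ry":0,"rz":-0.254,"fingers":-1},{"dx":0.25,"dy":0.162,"dz":0.14,"rx":0,"ry":0,"rz":-0.254,"fingers":-1}]}}

```text
time_s: 20.28
eef_pos: [0.4532, 0.3211, 0.0418]
tcp_rot: [-0.097, 0.995, -0.002, -0.006]
ft_force: [-1.2, -0.2, -7.1]
gripper_width: 0.526
grasp_force: 63.7
```

```bash
python3 - <<'E'
from h import *
go(.453,.324,.023,191.4)
E
```

```text
t 20.28 pos [0.4532 0.3211 0.0418] yaw -168.8 w 0.526 gf 63.7 d [-0.0012  0.0058  0.0375] r [-0.0012 -0.0037 -0.0014]
```

Request:
{"fn": "jog_arm", "kwargs": {"plan": [{"dx":0,"dy":0.003,"dz":0.01,"rx":0,"ry":0,"rz":0,"fingers":-1},{"dx":0,"dy":0.003,"dz":0.02,"rx":0,"ry":0,"rz":0,"fingers":-1},{"dx":0,"dy":0.003,"dz":0.03,"rx":0,"ry":0,"rz":0,"fingers":-1},{"dx":0,"dy":0.003,"dz":0.03,"rx":0,"ry":0,"rz":0,"fingers":-1},{"dx":0,"dy":0.003,"dz":0.03,"rx":0,"ry":0,"rz":0,"fingers":-1}]}}

```text
time_s: 20.7
eef_pos: [0.4575, 0.3251, 0.033]
tcp_rot: [-0.097, 0.995, -0.0, -0.0]
ft_force: [-1.2, 0.5, -7.0]
gripper_width: 0.524
grasp_force: 63.8
```

```bash
python3 - <<'E'
from h import *
go(.453,.324,.023,191.4); print(robot.observe()["ft_force"])
f=robot.grab_frame("top"); cv2.imwrite("pics/t2.png",cv2.resize(f["img"][220:400,90:250],None,fx=3,fy=3))
w=world(f); H=w[...,2]
m=(H>.04)&(H<.075)&(f["depth"]>0)&(abs(w[...,0]-.45)<.14)&(abs(w[...,1]-.32)<.06)
k,l,st,c=cv2.connectedComponentsWithStats(m.astype(np.uint8)); print(st[1:,4],c[1:])
E
```

```text
t 20.70 pos [0.4575 0.3251 0.033 ] yaw -168.9 w 0.524 gf 63.8 d [ 0.0093 -0.0005  0.0199] r [-0.     -0.     -0.0014]
[-1.20380073  0.52832902 -6.99990151]
[427   1   1   1   2   2   1   1   2   1   1   3   1   1   1   1   1   2
 627   1   1] [[154.98126464 279.19437939]
 [150.         277.        ]
 [148.         279.        ]
 [147.         281.        ]
 [139.5        284.        ]
 [142.5        285.        ]
 [149.         285.        ]
 [143.         287.        ]
 [151.5        287.        ]
 [141.         288.        ]
 [143.         289.        ]
 [152.         289.66666667]
 [149.         291.        ]
 [150.         293.        ]
 [153.         292.        ]
 [155.         292.        ]
 [155.         294.        ]
 [150.5        296.        ]
 [161.43062201 331.32854864]
 [153.         338.        ]
 [158.         338.        ]]
```

View pics/t2.png

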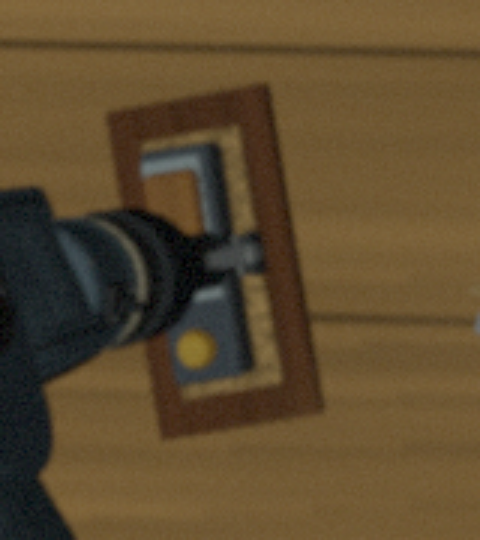

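The plane hangs over the cork pad, aligned with it. In the crop it spans from (145,150) to (250,375). I lower it with a 4 mm correction.

Request:
{"fn": "jog_arm", "kwargs": {"plan": [{"dx":0.008,"dy":0,"dz":0.006,"rx":0,"ry":0,"rz":0.0,"fingers":-1},{"dx":0.008,"dy":0,"dz":0.012,"rx":0,"ry":0,"rz":0,"fingers":-1},{"dx":0.008,"dy":0,"dz":0.017,"rx":0,"ry":0,"rz":0,"fingers":-1},{"dx":0.008,"dy":0,"dz":0.017,"rx":0,"ry":0,"rz":0,"fingers":-1},{"dx":0.008,"dy":0,"dz":0.017,"rx":0,"ry":0,"rz":0,"fingers":-1}]}}

```text
time_s: 21.17
eef_pos: [0.4532, 0.3242, 0.0239]
tcp_rot: [-0.097, 0.995, -0.0, -0.0]
ft_force: [-0.5, 0.0, -6.3]
gripper_width: 0.525
grasp_force: 63.9
```

```bash
python3 - <<'E'
from h import *
go(.453,.324,.023,191.4); print(robot.observe()["ft_force"])
E
```

```text
t 21.17 pos [0.4532 0.3242 0.0239] yaw -168.8 w 0.525 gf 63.9 d [ 0.0005 -0.0004  0.0019] r [-0.0001 -0.0002 -0.0014]
[-0.48807408  0.03531138 -6.31459891]
```

Request:
{"fn": "jog_arm", "kwargs": {"plan": [{"dx":0,"dy":0,"dz":0.003,"rx":0,"ry":0,"rz":0,"fingers":-1},{"dx":0,"dy":0,"dz":0.003,"rx":0,"ry":0,"rz":0,"fingers":-1},{"dx":0,"dy":0,"dz":0.003,"rx":0,"ry":0,"rz":0,"fingers":-1}]}}

```text
time_s: 21.42
eef_pos: [0.4538, 0.3245, 0.023]
tcp_rot: [-0.097, 0.995, 0.0, 0.0]
ft_force: [0.6, 0.3, -6.5]
gripper_width: 0.521
grasp_force: 63.8
```

Request:
{"fn": "jog_arm", "kwargs": {"plan": [{"dx":0,"dy":0,"dz":0.003,"rx":0,"ry":0,"rz":0,"fingers":-1},{"dx":0,"dy":0,"dz":0.003,"rx":0,"ry":0,"rz":0,"fingers":-1},{"dx":0,"dy":0,"dz":0.003,"rx":0,"ry":0,"rz":0,"fingers":-1}]}}

```text
time_s: 21.67
eef_pos: [0.4539, 0.3245, 0.023]
tcp_rot: [-0.097, 0.995, 0.0, 0.0]
ft_force: [-3.6, -2.7, 4.1]
gripper_width: 0.531
grasp_force: 65.2
```

Request:
{"fn": "jog_arm", "kwargs": {"plan": [{"dx":0,"dy":0,"dz":0,"rx":0,"ry":0,"rz":0,"fingers":0.5},{"dx":0,"dy":0,"dz":0,"rx":0,"ry":0,"rz":0,"fingers":0.7},{"dx":0,"dy":0,"dz":0,"rx":0,"ry":0,"rz":0,"fingers":0.8},{"dx":0,"dy":0,"dz":-0.05,"rx":0,"ry":0,"rz":0,"fingers":0.8},{"dx":0,"dy":0,"dz":-0.12,"rx":0,"ry":0,"rz":0,"fingers":0.8},{"dx":0,"dy":0,"dz":-0.2,"rx":0,"ry":0,"rz":0.02,"fingers":0.8},{"dx":0,"dy":-0.04,"dz":-0.28,"rx":0,"ry":0,"rz":0.04,"fingers":0.8},{"dx":0.02,"dy":-0.11,"dz":-0.34,"rx":0,"ry":0,"rz":0.062,"fingers":0.8},{"dx":0.04,"dy":-0.18,"dz":-0.38,"rx":0,"ry":0,"rz":0.062,"fingers":0.8},{"dx":0.06,"dy":-0.25,"dz":-0.4,"rx":0,"ry":0,"rz":0.062,"fingers":0.8},{"dx":0.08,"dy":-0.32,"dz":-0.4,"rx":0,"ry":0,"rz":0.062,"fingers":0.8},{"dx":0.1,"dy":-0.39,"dz":-0.4,"rx":0,"ry":0,"rz":0.062,"fingers":0.8}]}}

```text
time_s: 22.67
eef_pos: [0.4434, 0.1219, 0.2237]
tcp_rot: [-0.0, 1.0, 0.0, 0.003]
ft_force: [0.5, -0.1, -0.4]
gripper_width: 0.898
grasp_force: 0.0
```

```bash
python3 - <<'E'
from h import *
go(.541,-.329,.24,180)
fs={n:robot.grab_frame(n) for n in("scene","top")}
cv2.imwrite("pics/s3.png",fs["scene"]["img"])
def rect(n,name,zr,x,y):
    f=fs[n];w=world(f);H=w[...,2]
    m=(f["depth"]>0)&(H>zr[0])&(H<zr[1])&(abs(w[...,0]-x[0])<x[1])&(abs(w[...,1]-y[0])<y[1])
    k,l,st,c=cv2.connectedComponentsWithStats(m.astype(np.uint8))
    if k<2: return print(n,name,"none")
    i=1+st[1:,4].argmax();r=cv2.minAreaRect((w[l==i][:,:2]*1000).astype(np.float32));print(n,name,st[i,4],np.round(r[0],1),np.round(r[1],1),round(r[2],1))
for n in fs:
    rect(n,"plane",(.042,.075),(.453,.12),(.324,.07)); rect(n,"rest",(.008,.03),(.453,.14),(.324,.09))
    rect(n,"tin",(.104,.12),(.54,.035),(-.329,.04)); rect(n,"mallet",(.15,.19),(.458,.035),(-.334,.04)); rect(n,"glue",(.13,.16),(.375,.035),(-.339,.04))
# discs: darker cork on board plane z=.012
for n,f in fs.items():
    w=world(f);hsv=cv2.cvtColor(f["img"],cv2.COLOR_BGR2HSV)
    b=(abs(w[...,2]-.012)<.006)&(f["depth"]>0)
    for nm,(x,y) in dict(glue=(.5655,.047),mallet=(.558,-.033),tin=(.5485,-.112)).items():
        reg=b&(np.hypot(w[...,0]-x,w[...,1]-y)<.046); 
        if reg.sum()<200: print(n,nm,"hidden");continue
        v=f["img"][...,1]; t,_=cv2.threshold(v[reg].reshape(-1,1),0,255,cv2.THRESH_OTSU)
        m=cv2.morphologyEx((reg&(v<=t)).astype(np.uint8),cv2.MORPH_CLOSE,np.ones((5,5)));k,l,st,c=cv2.connectedComponentsWithStats(m);i=1+st[1:,4].argmax()
        q=(w[(l==i)&b][:,:2]*1000).astype(np.float32);cc,r=cv2.minEnclosingCircle(q);e=cv2.minAreaRect(q);print(n,nm,"mean",np.round(q.mean(0),1),"circ",np.round(cc,1),round(r,1),"rect",np.round(e[0],1),np.round(e[1],1))
E
```

```text
t 22.67 pos [0.4434 0.1219 0.2237] yaw -180.0 w 0.898 gf 0.0 d [-0.1951 -0.9018 -0.0318] r [0.0001 0.0018 0.0001]
scene plane 1081 [452.6 321.2] [151.5  51.8] 9.7
scene rest 2009 [454.2 322.6] [222.7 114.4] 12.0
scene tin 573 [ 538.9 -330.3] [52.5 52.4] 0.7
scene mallet 224 [ 459.9 -332.6] [26.1 26.3] 55.5
scene glue 182 [ 377.  -339.9] [27.4 26. ] 41.3
top plane 1494 [465.5 327. ] [124.8  48.9] 10.4
top rest 2507 [484.6 332. ] [156.8 110.8] 11.8
top tin 717 [ 536.4 -326.9] [54.5 52.2] 69.4
top mallet 251 [ 456.7 -329.9] [24.4 25.4] 0.9
top glue 222 [ 376.6 -336. ] [26.2 25.2] 23.2
scene glue mean [566.1  44.4] circ [564.7  42.4] 41.0 rect [565.7  45.3] [73.9 75. ]
scene mallet mean [557.5 -33.4] circ [557.8 -33. ] 45.9 rect [559.7 -32. ] [80.5 74.6]
scene tin mean [ 549.  -111.6] circ [ 549.4 -108.3] 42.1 rect [ 549.9 -112.4] [77.7 77.1]
top glue mean [565.9  46.2] circ [564.1  43.3] 42.0 rect [567.6  46. ] [73.8 78.5]
top mallet mean [557.3 -33.4] circ [558.4 -33.2] 45.8 rect [556.4 -34.1] [78.8 73.4]
top tin mean [ 549.1 -109.9] circ [ 549.  -106.8] 40.7 rect [ 549.2 -111.2] [73.8 73.9]
```

View pics/s3.png

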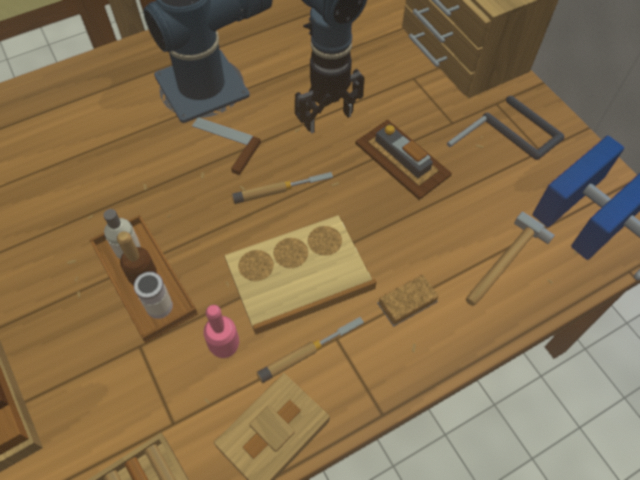

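The plane lies on the rest, at (405,150). The three stand in the tray, and the discs at (256,265), (291,253) and (325,240) match the start positions. Next I fetch the tin.

Request:
{"fn": "jog_arm", "kwargs": {"plan": [{"dx":-0.01,"dy":-0.06,"dz":0,"rx":0,"ry":0,"rz":0,"fingers":0.8},{"dx":-0.03,"dy":-0.14,"dz":0,"rx":0,"ry":0,"rz":0,"fingers":0.8},{"dx":-0.045,"dy":-0.22,"dz":0,"rx":0,"ry":0,"rz":0,"fingers":0.8},{"dx":-0.062,"dy":-0.3,"dz":0,"rx":0,"ry":0,"rz":0,"fingers":0.8},{"dx":-0.08,"dy":-0.38,"dz":0,"rx":0,"ry":0,"rz":0,"fingers":0.8},{"dx":-0.097,"dy":-0.46,"dz":0,"rx":0,"ry":0,"rz":0,"fingers":0.8},{"dx":-0.114,"dy":-0.54,"dz":0,"rx":0,"ry":0,"rz":0,"fingers":0.8},{"dx":-0.131,"dy":-0.62,"dz":0,"rx":0,"ry":0,"rz":0,"fingers":0.8},{"dx":-0.148,"dy":-0.7,"dz":0,"rx":0,"ry":0,"rz":0,"fingers":0.8},{"dx":-0.165,"dy":-0.78,"dz":0,"rx":0,"ry":0,"rz":0,"fingers":0.8},{"dx":-0.182,"dy":-0.86,"dz":0,"rx":0,"ry":0,"rz":0,"fingers":0.8},{"dx":-0.192,"dy":-0.903,"dz":0,"rx":0,"ry":0,"rz":0,"fingers":0.8}]}}

```text
time_s: 23.77
eef_pos: [0.539, -0.3323, 0.22]
tcp_rot: [0.001, 1.0, -0.001, 0.0]
ft_force: [0.1, 0.2, 0.5]
gripper_width: 0.899
grasp_force: 0.0
```

Request:
{"fn": "jog_arm", "kwargs": {"plan": [{"dx":0,"dy":0,"dz":0,"rx":0,"ry":0,"rz":0,"fingers":0.8},{"dx":0,"dy":0,"dz":0,"rx":0,"ry":0,"rz":0,"fingers":0.8}]}}

```text
time_s: 23.93
eef_pos: [0.5386, -0.3289, 0.22]
tcp_rot: [0.001, 1.0, 0.001, -0.0]
ft_force: [0.2, 0.5, -0.4]
gripper_width: 0.898
grasp_force: 0.0
```

```bash
python3 - <<'E'
from h import *
go(.5393,-.3298,.0767,180)
E
```

```text
t 23.93 pos [ 0.5386 -0.3289  0.22  ] yaw 179.9 w 0.898 gf 0.0 d [-0.0016 -0.0023  0.2866] r [ 0.0004 -0.0002 -0.0006]
```

Request:
{"fn": "jog_arm", "kwargs": {"plan": [{"dx":-0.001,"dy":-0.001,"dz":0.06,"rx":0,"ry":0,"rz":0,"fingers":0.8},{"dx":-0.001,"dy":-0.001,"dz":0.13,"rx":0,"ry":0,"rz":0,"fingers":0.8},{"dx":-0.001,"dy":-0.001,"dz":0.19,"rx":0,"ry":0,"rz":0,"fingers":0.8},{"dx":-0.001,"dy":-0.001,"dz":0.24,"rx":0,"ry":0,"rz":0,"fingers":0.8},{"dx":-0.001,"dy":-0.001,"dz":0.27,"rx":0,"ry":0,"rz":0,"fingers":0.8},{"dx":-0.001,"dy":-0.001,"dz":0.283,"rx":0,"ry":0,"rz":0,"fingers":0.8},{"dx":-0.001,"dy":-0.001,"dz":0.283,"rx":0,"ry":0,"rz":0,"fingers":0.5},{"dx":-0.001,"dy":-0.001,"dz":0.283,"rx":0,"ry":0,"rz":0,"fingers":0.3},{"dx":-0.001,"dy":-0.001,"dz":0.283,"rx":0,"ry":0,"rz":0,"fingers":-1},{"dx":-0.001,"dy":-0.001,"dz":0.283,"rx":0,"ry":0,"rz":0,"fingers":-1},{"dx":-0.001,"dy":-0.001,"dz":0.283,"rx":0,"ry":0,"rz":0,"fingers":-1},{"dx":-0.001,"dy":-0.001,"dz":0.283,"rx":0,"ry":0,"rz":0,"fingers":-1}]}}

```text
time_s: 24.93
eef_pos: [0.5396, -0.3291, 0.0816]
tcp_rot: [0.0, 1.0, -0.001, 0.001]
ft_force: [0.5, 0.6, 2.7]
gripper_width: 0.616
grasp_force: 63.3
```

```bash
python3 - <<'E'
from h import *
go(.551,-.112,.0,180)
E
```

```text
t 24.93 pos [ 0.5396 -0.3291  0.0816] yaw 180.0 w 0.616 gf 63.3 d [-0.0223  0.4344  0.1628] r [-0.0004  0.0009 -0.0001]
```

Request:
{"fn": "jog_arm", "kwargs": {"plan": [{"dx":0,"dy":0,"dz":-0.03,"rx":0,"ry":0,"rz":0,"fingers":-1},{"dx":0,"dy":0,"dz":-0.08,"rx":0,"ry":0,"rz":0,"fingers":-1},{"dx":0,"dy":0,"dz":-0.13,"rx":0,"ry":0,"rz":0,"fingers":-1},{"dx":0,"dy":0.02,"dz":-0.16,"rx":0,"ry":0,"rz":0,"fingers":-1},{"dx":0,"dy":0.08,"dz":-0.16,"rx":0,"ry":0,"rz":0,"fingers":-1},{"dx":0,"dy":0.15,"dz":-0.16,"rx":0,"ry":0,"rz":0,"fingers":-1},{"dx":-0.01,"dy":0.22,"dz":-0.16,"rx":0,"ry":0,"rz":0,"fingers":-1},{"dx":-0.022,"dy":0.29,"dz":-0.16,"rx":0,"ry":0,"rz":0,"fingers":-1},{"dx":-0.022,"dy":0.36,"dz":-0.16,"rx":0,"ry":0,"rz":0,"fingers":-1},{"dx":-0.022,"dy":0.41,"dz":-0.16,"rx":0,"ry":0,"rz":0,"fingers":-1},{"dx":-0.022,"dy":0.434,"dz":-0.15,"rx":0,"ry":0,"rz":0,"fingers":-1},{"dx":-0.022,"dy":0.434,"dz":-0.13,"rx":0,"ry":0,"rz":0,"fingers":-1}]}}

```text
time_s: 25.93
eef_pos: [0.5506, -0.1093, 0.1461]
tcp_rot: [-0.002, 1.0, -0.0, 0.001]
ft_force: [0.4, -0.9, -2.7]
gripper_width: 0.613
grasp_force: 63.7
```

Request:
{"fn": "jog_arm", "kwargs": {"plan": [{"dx":0,"dy":0,"dz":0.04,"rx":0,"ry":0,"rz":0,"fingers":-1},{"dx":0,"dy":0,"dz":0.07,"rx":0,"ry":0,"rz":0,"fingers":-1},{"dx":0,"dy":0,"dz":0.08,"rx":0,"ry":0,"rz":0,"fingers":-1},{"dx":0,"dy":0,"dz":0.08,"rx":0,"ry":0,"rz":0,"fingers":-1},{"dx":0,"dy":0,"dz":0.08,"rx":0,"ry":0,"rz":0,"fingers":-1}]}}

```text
time_s: 26.35
eef_pos: [0.5493, -0.1125, 0.1043]
tcp_rot: [0.001, 1.0, -0.0, -0.001]
ft_force: [-0.0, -0.0, -1.9]
gripper_width: 0.61
grasp_force: 63.6
```

```bash
python3 - <<'E'
from h import *
go(.5513,-.112,.0876,180)
E
```

```text
t 26.35 pos [ 0.5493 -0.1125  0.1043] yaw 179.9 w 0.610 gf 63.6 d [-0.0041  0.001   0.0334] r [-0.     -0.0004 -0.0005]
```

Request:
{"fn": "jog_arm", "kwargs": {"plan": [{"dx":-0.004,"dy":0.001,"dz":0.01,"rx":0,"ry":0,"rz":0,"fingers":-1},{"dx":-0.004,"dy":0.001,"dz":0.02,"rx":0,"ry":0,"rz":0,"fingers":-1},{"dx":-0.004,"dy":0.001,"dz":0.03,"rx":0,"ry":0,"rz":0,"fingers":-1},{"dx":-0.004,"dy":0.001,"dz":0.03,"rx":0,"ry":0,"rz":0,"fingers":-1},{"dx":-0.004,"dy":0.001,"dz":0.03,"rx":0,"ry":0,"rz":0,"fingers":-1}]}}

```text
time_s: 26.77
eef_pos: [0.5513, -0.111, 0.0894]
tcp_rot: [0.0, 1.0, 0.0, -0.0]
ft_force: [-0.2, -0.4, -1.6]
gripper_width: 0.616
grasp_force: 63.6
```

```bash
python3 - <<'E'
from h import *
go(.5513,-.112,.0876,180);print(robot.observe()["ft_force"])
E
```

```text
t 26.77 pos [ 0.5513 -0.111   0.0894] yaw 180.0 w 0.616 gf 63.6 d [ 0.     -0.002   0.0036] r [ 0.0001 -0.0003 -0.    ]
[-0.21429939 -0.392947   -1.63587108]
```

Request:
{"fn": "jog_arm", "kwargs": {"plan": [{"dx":0,"dy":-0.002,"dz":0.003,"rx":0,"ry":0,"rz":0,"fingers":-1},{"dx":0,"dy":-0.002,"dz":0.006,"rx":0,"ry":0,"rz":0,"fingers":-1},{"dx":0,"dy":-0.002,"dz":0.006,"rx":0,"ry":0,"rz":0,"fingers":-1}]}}

```text
time_s: 27.02
eef_pos: [0.5521, -0.1124, 0.0876]
tcp_rot: [0.0, 1.0, -0.0, 0.001]
ft_force: [-0.1, -0.3, 0.7]
gripper_width: 0.619
grasp_force: 63.7
```

Request:
{"fn": "jog_arm", "kwargs": {"plan": [{"dx":0,"dy":0,"dz":0,"rx":0,"ry":0,"rz":0,"fingers":0.7},{"dx":0,"dy":0,"dz":0,"rx":0,"ry":0,"rz":0,"fingers":0.8},{"dx":0,"dy":0,"dz":0,"rx":0,"ry":0,"rz":0,"fingers":0.8},{"dx":0,"dy":0,"dz":-0.05,"rx":0,"ry":0,"rz":0,"fingers":0.8},{"dx":0,"dy":0,"dz":-0.13,"rx":0,"ry":0,"rz":0,"fingers":0.8},{"dx":0,"dy":0,"dz":-0.21,"rx":0,"ry":0,"rz":0,"fingers":0.5},{"dx":0,"dy":0,"dz":-0.28,"rx":0,"ry":0,"rz":0,"fingers":0.2},{"dx":0.02,"dy":-0.05,"dz":-0.31,"rx":0,"ry":0,"rz":0,"fingers":0.2},{"dx":0.045,"dy":-0.11,"dz":-0.31,"rx":0,"ry":0,"rz":0,"fingers":0.2},{"dx":0.074,"dy":-0.18,"dz":-0.31,"rx":0,"ry":0,"rz":0,"fingers":0.2},{"dx":0.103,"dy":-0.25,"dz":-0.31,"rx":0,"ry":0,"rz":0,"fingers":0.2},{"dx":0.132,"dy":-0.32,"dz":-0.31,"rx":0,"ry":0,"rz":0,"fingers":0.2}]}}

```text
time_s: 28.02
eef_pos: [0.4852, -0.2734, 0.2425]
tcp_rot: [-0.0, 1.0, -0.0, 0.001]
ft_force: [1.4, -0.1, -0.3]
gripper_width: 0.599
grasp_force: 0.0
```

```bash
python3 - <<'E'
from h import *
go(.4592,-.3335,.1365,180)
E
```

```text
t 28.02 pos [ 0.4852 -0.2734  0.2425] yaw -180.0 w 0.599 gf 0.0 d [ 0.0524 -0.1199  0.212 ] r [-0.0003  0.0004  0.0003]
```

Request:
{"fn": "jog_arm", "kwargs": {"plan": [{"dx":0.028,"dy":-0.065,"dz":0,"rx":0,"ry":0,"rz":0,"fingers":0.2},{"dx":0.045,"dy":-0.105,"dz":0,"rx":0,"ry":0,"rz":0,"fingers":0.2},{"dx":0.051,"dy":-0.121,"dz":0,"rx":0,"ry":0,"rz":0,"fingers":0.2},{"dx":0.051,"dy":-0.121,"dz":0.02,"rx":0,"ry":0,"rz":0,"fingers":0.2},{"dx":0.051,"dy":-0.121,"dz":0.05,"rx":0,"ry":0,"rz":0,"fingers":0.2},{"dx":0.051,"dy":-0.121,"dz":0.05,"rx":0,"ry":0,"rz":0,"fingers":0.2}]}}

```text
time_s: 28.52
eef_pos: [0.4595, -0.3305, 0.2132]
tcp_rot: [-0.0, 1.0, 0.002, -0.002]
ft_force: [-1.2, 0.9, -0.7]
gripper_width: 0.598
grasp_force: 0.0
```

```bash
python3 - <<'E'
from h import *
go(.4592,-.3335,.1365,180)
E
```

```text
t 28.52 pos [ 0.4595 -0.3305  0.2132] yaw -180.0 w 0.598 gf 0.0 d [ 1.000e-04 -6.800e-03  1.534e-01] r [ 0.0014 -0.0011  0.0002]
```

Request:
{"fn": "jog_arm", "kwargs": {"plan": [{"dx":0,"dy":-0.003,"dz":0.06,"rx":0,"ry":0,"rz":0,"fingers":0.2},{"dx":0,"dy":-0.003,"dz":0.11,"rx":0,"ry":0,"rz":0,"fingers":0.2},{"dx":0,"dy":-0.003,"dz":0.145,"rx":0,"ry":0,"rz":0,"fingers":0.2},{"dx":0,"dy":-0.003,"dz":0.155,"rx":0,"ry":0,"rz":0,"fingers":0.2},{"dx":0,"dy":-0.003,"dz":0.155,"rx":0,"ry":0,"rz":0,"fingers":0.2},{"dx":0,"dy":-0.003,"dz":0.155,"rx":0,"ry":0,"rz":0,"fingers":-0.2},{"dx":0,"dy":-0.003,"dz":0.155,"rx":0,"ry":0,"rz":0,"fingers":-0.4},{"dx":0,"dy":-0.003,"dz":0.155,"rx":0,"ry":0,"rz":0,"fingers":-1},{"dx":0,"dy":-0.003,"dz":0.155,"rx":0,"ry":0,"rz":0,"fingers":-1},{"dx":0,"dy":-0.003,"dz":0.155,"rx":0,"ry":0,"rz":0,"fingers":-1},{"dx":0,"dy":-0.003,"dz":0.155,"rx":0,"ry":0,"rz":0,"fingers":-1}]}}

```text
time_s: 29.43
eef_pos: [0.4612, -0.3345, 0.1415]
tcp_rot: [0.0, 1.0, -0.001, 0.002]
ft_force: [0.0, 2.6, 6.0]
gripper_width: 0.305
grasp_force: 60.1
```

```bash
python3 - <<'E'
from h import *
go(.5595,-.0333,.1365,180)
E
```

```text
t 29.43 pos [ 0.4612 -0.3345  0.1415] yaw -180.0 w 0.305 gf 60.1 d [-0.1965  0.6024  0.0097] r [-0.0005  0.001  -0.    ]
```

Request:
{"fn": "jog_arm", "kwargs": {"plan": [{"dx":0,"dy":0,"dz":-0.03,"rx":0,"ry":0,"rz":0,"fingers":-1},{"dx":0,"dy":0,"dz":-0.09,"rx":0,"ry":0,"rz":0,"fingers":-1},{"dx":0,"dy":0,"dz":-0.16,"rx":0,"ry":0,"rz":0,"fingers":-1},{"dx":0,"dy":0,"dz":-0.23,"rx":0,"ry":0,"rz":0,"fingers":-1},{"dx":0,"dy":0.02,"dz":-0.29,"rx":0,"ry":0,"rz":0,"fingers":-1},{"dx":-0.02,"dy":0.06,"dz":-0.32,"rx":0,"ry":0,"rz":0,"fingers":-1},{"dx":-0.043,"dy":0.13,"dz":-0.32,"rx":0,"ry":0,"rz":0,"fingers":-1},{"dx":-0.067,"dy":0.2,"dz":-0.32,"rx":0,"ry":0,"rz":0,"fingers":-1},{"dx":-0.09,"dy":0.27,"dz":-0.32,"rx":0,"ry":0,"rz":0,"fingers":-1},{"dx":-0.113,"dy":0.34,"dz":-0.32,"rx":0,"ry":0,"rz":0,"fingers":-1},{"dx":-0.137,"dy":0.41,"dz":-0.32,"rx":0,"ry":0,"rz":0,"fingers":-1},{"dx":-0.16,"dy":0.48,"dz":-0.32,"rx":0,"ry":0,"rz":0,"fingers":-1}]}}

```text
time_s: 30.43
eef_pos: [0.5402, -0.0928, 0.298]
tcp_rot: [0.0, 1.0, -0.0, -0.001]
ft_force: [1.0, -0.5, -3.7]
gripper_width: 0.301
grasp_force: 59.8
```

```bash
python3 - <<'E'
from h import *
go(.5615,-.0333,.1475,180)
E
```

```text
t 30.43 pos [ 0.5402 -0.0928  0.298 ] yaw 180.0 w 0.301 gf 59.8 d [-0.0432  0.1191  0.301 ] r [-0.0001 -0.0006 -0.0003]
```

Request:
{"fn": "jog_arm", "kwargs": {"plan": [{"dx":-0.02,"dy":0.06,"dz":0,"rx":0,"ry":0,"rz":0,"fingers":-1},{"dx":-0.035,"dy":0.1,"dz":0,"rx":0,"ry":0,"rz":0,"fingers":-1},{"dx":-0.043,"dy":0.12,"dz":0.01,"rx":0,"ry":0,"rz":0,"fingers":-1},{"dx":-0.043,"dy":0.12,"dz":0.05,"rx":0,"ry":0,"rz":0,"fingers":-1},{"dx":-0.043,"dy":0.12,"dz":0.11,"rx":0,"ry":0,"rz":0,"fingers":-1},{"dx":-0.043,"dy":0.12,"dz":0.17,"rx":0,"ry":0,"rz":0,"fingers":-1},{"dx":-0.043,"dy":0.12,"dz":0.22,"rx":0,"ry":0,"rz":0,"fingers":-1},{"dx":-0.043,"dy":0.12,"dz":0.25,"rx":0,"ry":0,"rz":0,"fingers":-1},{"dx":-0.043,"dy":0.12,"dz":0.27,"rx":0,"ry":0,"rz":0,"fingers":-1},{"dx":-0.043,"dy":0.12,"dz":0.27,"rx":0,"ry":0,"rz":0,"fingers":-1},{"dx":-0.043,"dy":0.12,"dz":0.27,"rx":0,"ry":0,"rz":0,"fingers":-1}]}}

```text
time_s: 31.35
eef_pos: [0.5612, -0.0347, 0.1636]
tcp_rot: [0.0, 1.0, -0.0, -0.001]
ft_force: [-1.0, -0.7, -3.2]
gripper_width: 0.304
grasp_force: 59.9
```

```bash
python3 - <<'E'
from h import *
go(.5615,-.0333,.1475,180)
f=robot.grab_frame("scene"); cv2.imwrite("pics/s4.png",cv2.resize(f["img"][180:310,200:400],None,fx=4,fy=4))
E
```

```text
t 31.35 pos [ 0.5612 -0.0347  0.1636] yaw 179.9 w 0.304 gf 59.9 d [-0.0007  0.0027  0.0323] r [-0.0001 -0.0005 -0.0003]
```

View pics/s4.png

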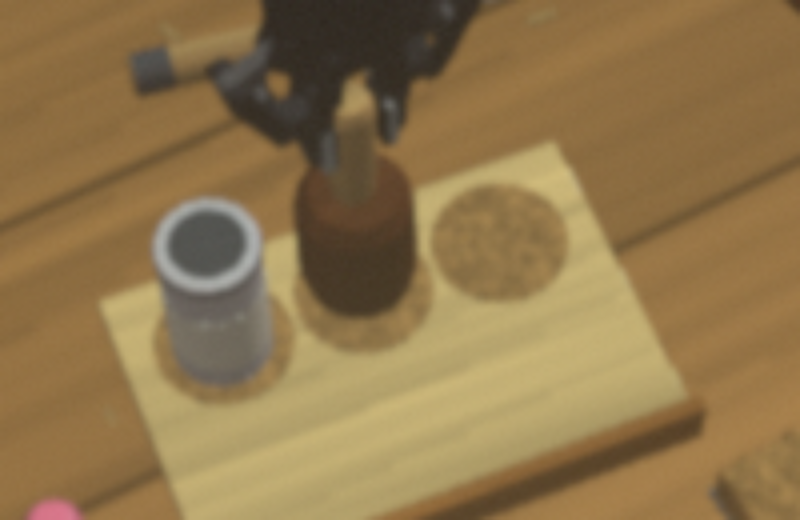

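The tin stands centred on its disc at crop pixel (220,345). The mallet, at (357,250), is about 16 mm above the middle disc. I lower it.

Request:
{"fn": "jog_arm", "kwargs": {"plan": [{"dx":-0.001,"dy":0.002,"dz":0.01,"rx":0,"ry":0,"rz":0,"fingers":-1},{"dx":-0.001,"dy":0.002,"dz":0.02,"rx":0,"ry":0,"rz":0,"fingers":-1},{"dx":-0.001,"dy":0.002,"dz":0.03,"rx":0,"ry":0,"rz":0,"fingers":-1},{"dx":-0.001,"dy":0.002,"dz":0.03,"rx":0,"ry":0,"rz":0,"fingers":-1},{"dx":-0.001,"dy":0.002,"dz":0.03,"rx":0,"ry":0,"rz":0,"fingers":-1}]}}

```text
time_s: 31.82
eef_pos: [0.5618, -0.033, 0.1488]
tcp_rot: [0.0, 1.0, 0.0, -0.001]
ft_force: [0.2, -0.3, -3.5]
gripper_width: 0.3
grasp_force: 59.9
```

```bash
python3 - <<'E'
from h import *
go(.5615,-.0333,.1475,180);print(robot.observe()["ft_force"])
E
```

```text
t 31.82 pos [ 0.5618 -0.033   0.1488] yaw 180.0 w 0.300 gf 59.9 d [ 0.0006 -0.0005  0.0027] r [ 0.     -0.0003 -0.    ]
[ 0.15923707 -0.26304395 -3.48553789]
```

Request:
{"fn": "jog_arm", "kwargs": {"plan": [{"dx":0,"dy":0,"dz":0.003,"rx":0,"ry":0,"rz":0,"fingers":-1},{"dx":0,"dy":0,"dz":0.005,"rx":0,"ry":0,"rz":0,"fingers":-1},{"dx":0,"dy":0,"dz":0.005,"rx":0,"ry":0,"rz":0,"fingers":-1},{"dx":0,"dy":0,"dz":0.005,"rx":0,"ry":0,"rz":0,"fingers":-1}]}}

```text
time_s: 32.15
eef_pos: [0.5626, -0.0331, 0.1476]
tcp_rot: [0.0, 1.0, -0.0, 0.001]
ft_force: [-0.7, -0.1, -1.2]
gripper_width: 0.301
grasp_force: 60.1
```

Request:
{"fn": "jog_arm", "kwargs": {"plan": [{"dx":0,"dy":0,"dz":0.001,"rx":0,"ry":0,"rz":0,"fingers":0.2},{"dx":0,"dy":0,"dz":0.001,"rx":0,"ry":0,"rz":0,"fingers":0.2},{"dx":0,"dy":0,"dz":0,"rx":0,"ry":0,"rz":0,"fingers":0.2},{"dx":0,"dy":0,"dz":-0.06,"rx":0,"ry":0,"rz":0,"fingers":0.2},{"dx":0,"dy":0,"dz":-0.14,"rx":0,"ry":0,"rz":0,"fingers":0.2},{"dx":0,"dy":0,"dz":-0.2,"rx":0,"ry":0,"rz":0,"fingers":0.2},{"dx":0.03,"dy":-0.05,"dz":-0.21,"rx":0,"ry":0,"rz":0,"fingers":0.2},{"dx":0.07,"dy":-0.115,"dz":-0.21,"rx":0,"ry":0,"rz":0,"fingers":0.2},{"dx":0.11,"dy":-0.18,"dz":-0.21,"rx":0,"ry":0,"rz":0,"fingers":0.2},{"dx":0.15,"dy":-0.245,"dz":-0.21,"rx":0,"ry":0,"rz":0,"fingers":0.2},{"dx":0.19,"dy":-0.31,"dz":-0.21,"rx":0,"ry":0,"rz":0,"fingers":0.2},{"dx":0.23,"dy":-0.375,"dz":-0.21,"rx":0,"ry":0,"rz":0,"fingers":0.2}]}}

```text
time_s: 33.15
eef_pos: [0.4463, -0.222, 0.2525]
tcp_rot: [-0.0, 1.0, -0.001, 0.001]
ft_force: [0.7, -1.5, 0.1]
gripper_width: 0.602
grasp_force: 0.0
```

```bash
python3 - <<'E'
from h import *
go(.3756,-.3382,.109,180)
E
```

```text
t 33.15 pos [ 0.4463 -0.222   0.2525] yaw -180.0 w 0.602 gf 0.0 d [ 0.1418 -0.2321  0.287 ] r [-0.0003  0.0004  0.0001]
```

Request:
{"fn": "jog_arm", "kwargs": {"plan": [{"dx":0.04,"dy":-0.065,"dz":0,"rx":0,"ry":0,"rz":0,"fingers":0.2},{"dx":0.08,"dy":-0.13,"dz":0,"rx":0,"ry":0,"rz":0,"fingers":0.2},{"dx":0.115,"dy":-0.19,"dz":0,"rx":0,"ry":0,"rz":0,"fingers":0.2},{"dx":0.135,"dy":-0.225,"dz":0.02,"rx":0,"ry":0,"rz":0,"fingers":0.2},{"dx":0.141,"dy":-0.234,"dz":0.06,"rx":0,"ry":0,"rz":0,"fingers":0.2},{"dx":0.141,"dy":-0.234,"dz":0.1,"rx":0,"ry":0,"rz":0,"fingers":0.2},{"dx":0.141,"dy":-0.234,"dz":0.14,"rx":0,"ry":0,"rz":0,"fingers":0.2},{"dx":0.141,"dy":-0.234,"dz":0.14,"rx":0,"ry":0,"rz":0,"fingers":0.2},{"dx":0.141,"dy":-0.234,"dz":0.14,"rx":0,"ry":0,"rz":0,"fingers":0.2}]}}

```text
time_s: 33.9
eef_pos: [0.376, -0.337, 0.181]
tcp_rot: [0.0, 1.0, 0.001, -0.001]
ft_force: [0.6, -0.3, 0.3]
gripper_width: 0.605
grasp_force: 0.0
```

```bash
python3 - <<'E'
from h import *
go(.3756,-.3382,.109,180)
E
```

```text
t 33.90 pos [ 0.376 -0.337  0.181] yaw 180.0 w 0.605 gf 0.0 d [ 0.0005 -0.0027  0.144 ] r [ 0.0006 -0.0005 -0.0001]
```

Request:
{"fn": "jog_arm", "kwargs": {"plan": [{"dx":0,"dy":-0.002,"dz":0.05,"rx":0,"ry":0,"rz":0,"fingers":0.2},{"dx":0,"dy":-0.002,"dz":0.1,"rx":0,"ry":0,"rz":0,"fingers":0.2},{"dx":0,"dy":-0.002,"dz":0.13,"rx":0,"ry":0,"rz":0,"fingers":0.2},{"dx":0,"dy":-0.002,"dz":0.144,"rx":0,"ry":0,"rz":0,"fingers":0.2},{"dx":0,"dy":-0.002,"dz":0.144,"rx":0,"ry":0,"rz":0,"fingers":0.2},{"dx":0,"dy":-0.002,"dz":0.144,"rx":0,"ry":0,"rz":0,"fingers":-0.2},{"dx":0,"dy":-0.002,"dz":0.144,"rx":0,"ry":0,"rz":0,"fingers":-0.4},{"dx":0,"dy":-0.002,"dz":0.144,"rx":0,"ry":0,"rz":0,"fingers":-1},{"dx":0,"dy":-0.002,"dz":0.144,"rx":0,"ry":0,"rz":0,"fingers":-1},{"dx":0,"dy":-0.002,"dz":0.144,"rx":0,"ry":0,"rz":0,"fingers":-1},{"dx":0,"dy":-0.002,"dz":0.144,"rx":0,"ry":0,"rz":0,"fingers":-1}]}}

```text
time_s: 34.82
eef_pos: [0.3777, -0.3394, 0.1122]
tcp_rot: [-0.0, 1.0, -0.001, 0.001]
ft_force: [-0.2, 1.4, 6.7]
gripper_width: 0.289
grasp_force: 58.9
```

```bash
python3 - <<'E'
from h import *
go(.5675,.0465,.115,180)
E
```

```text
t 34.82 pos [ 0.3777 -0.3394  0.1122] yaw -180.0 w 0.289 gf 58.9 d [-0.3797  0.7717 -0.0063] r [-0.0008  0.0009  0.    ]
```

Request:
{"fn": "jog_arm", "kwargs": {"plan": [{"dx":0,"dy":0,"dz":-0.03,"rx":0,"ry":0,"rz":0,"fingers":-1},{"dx":0,"dy":0,"dz":-0.09,"rx":0,"ry":0,"rz":0,"fingers":-1},{"dx":0,"dy":0,"dz":-0.16,"rx":0,"ry":0,"rz":0,"fingers":-1},{"dx":0,"dy":0,"dz":-0.23,"rx":0,"ry":0,"rz":0,"fingers":-1},{"dx":0,"dy":0,"dz":-0.3,"rx":0,"ry":0,"rz":0,"fingers":-1},{"dx":-0.01,"dy":0.02,"dz":-0.37,"rx":0,"ry":0,"rz":0,"fingers":-1},{"dx":-0.025,"dy":0.05,"dz":-0.42,"rx":0,"ry":0,"rz":0,"fingers":-1},{"dx":-0.055,"dy":0.11,"dz":-0.43,"rx":0,"ry":0,"rz":0,"fingers":-1},{"dx":-0.09,"dy":0.18,"dz":-0.43,"rx":0,"ry":0,"rz":0,"fingers":-1},{"dx":-0.125,"dy":0.25,"dz":-0.43,"rx":0,"ry":0,"rz":0,"fingers":-1},{"dx":-0.16,"dy":0.32,"dz":-0.43,"rx":0,"ry":0,"rz":0,"fingers":-1},{"dx":-0.195,"dy":0.39,"dz":-0.43,"rx":0,"ry":0,"rz":0,"fingers":-1}]}}

```text
time_s: 35.82
eef_pos: [0.4747, -0.1422, 0.3247]
tcp_rot: [0.0, 1.0, -0.0, 0.0]
ft_force: [1.0, -0.7, -2.0]
gripper_width: 0.291
grasp_force: 59.5
```

```bash
python3 - <<'E'
from h import *
go(.5675,.0462,.1182,180)
E
```

```text
t 35.82 pos [ 0.4747 -0.1422  0.3247] yaw 180.0 w 0.291 gf 59.5 d [-0.1854  0.3772  0.4128] r [-0.0001  0.     -0.0003]
```

Request:
{"fn": "jog_arm", "kwargs": {"plan": [{"dx":-0.035,"dy":0.07,"dz":0,"rx":0,"ry":0,"rz":0,"fingers":-1},{"dx":-0.07,"dy":0.14,"dz":0,"rx":0,"ry":0,"rz":0,"fingers":-1},{"dx":-0.105,"dy":0.21,"dz":0,"rx":0,"ry":0,"rz":0,"fingers":-1},{"dx":-0.14,"dy":0.28,"dz":0,"rx":0,"ry":0,"rz":0,"fingers":-1},{"dx":-0.165,"dy":0.335,"dz":0,"rx":0,"ry":0,"rz":0,"fingers":-1},{"dx":-0.18,"dy":0.37,"dz":0,"rx":0,"ry":0,"rz":0,"fingers":-1},{"dx":-0.185,"dy":0.377,"dz":0,"rx":0,"ry":0,"rz":0,"fingers":-1},{"dx":-0.185,"dy":0.377,"dz":0.04,"rx":0,"ry":0,"rz":0,"fingers":-1},{"dx":-0.185,"dy":0.377,"dz":0.1,"rx":0,"ry":0,"rz":0,"fingers":-1},{"dx":-0.185,"dy":0.377,"dz":0.16,"rx":0,"ry":0,"rz":0,"fingers":-1},{"dx":-0.185,"dy":0.377,"dz":0.2,"rx":0,"ry":0,"rz":0,"fingers":-1},{"dx":-0.185,"dy":0.377,"dz":0.22,"rx":0,"ry":0,"rz":0,"fingers":-1}]}}

```text
time_s: 36.82
eef_pos: [0.5645, 0.044, 0.2103]
tcp_rot: [0.0, 1.0, -0.0, -0.004]
ft_force: [0.3, -0.1, -4.2]
gripper_width: 0.291
grasp_force: 59.6
```

```bash
python3 - <<'E'
from h import *
go(.5675,.0462,.1182,180)
E
```

```text
t 36.82 pos [0.5645 0.044  0.2103] yaw 179.9 w 0.291 gf 59.6 d [-0.0074  0.0044  0.1842] r [-0.0002 -0.0023 -0.0003]
```

Request:
{"fn": "jog_arm", "kwargs": {"plan": [{"dx":-0.003,"dy":0.002,"dz":0.04,"rx":0,"ry":0,"rz":0,"fingers":-1},{"dx":-0.003,"dy":0.002,"dz":0.09,"rx":0,"ry":0,"rz":0,"fingers":-1},{"dx":-0.003,"dy":0.002,"dz":0.13,"rx":0,"ry":0,"rz":0,"fingers":-1},{"dx":-0.003,"dy":0.002,"dz":0.155,"rx":0,"ry":0,"rz":0,"fingers":-1},{"dx":-0.003,"dy":0.002,"dz":0.17,"rx":0,"ry":0,"rz":0,"fingers":-1},{"dx":-0.003,"dy":0.002,"dz":0.17,"rx":0,"ry":0,"rz":0,"fingers":-1},{"dx":-0.003,"dy":0.002,"dz":0.17,"rx":0,"ry":0,"rz":0,"fingers":-1}]}}

```text
time_s: 37.4
eef_pos: [0.5686, 0.0456, 0.1306]
tcp_rot: [0.0, 1.0, -0.0, 0.0]
ft_force: [-0.1, -0.9, -3.1]
gripper_width: 0.29
grasp_force: 59.6
```

```bash
python3 - <<'E'
from h import *
go(.5675,.0462,.1182,180);print(robot.observe()["ft_force"])
E
```

```text
t 37.40 pos [0.5686 0.0456 0.1306] yaw 180.0 w 0.290 gf 59.6 d [0.0022 0.0012 0.0248] r [-0.0001  0.0003 -0.0001]
[-0.09486197 -0.94256142 -3.0819774 ]
```

Request:
{"fn": "jog_arm", "kwargs": {"plan": [{"dx":0.001,"dy":0.001,"dz":0.01,"rx":0,"ry":0,"rz":0,"fingers":-1},{"dx":0.001,"dy":0.001,"dz":0.018,"rx":0,"ry":0,"rz":0,"fingers":-1},{"dx":0.001,"dy":0.001,"dz":0.024,"rx":0,"ry":0,"rz":0,"fingers":-1},{"dx":0.001,"dy":0.001,"dz":0.024,"rx":0,"ry":0,"rz":0,"fingers":-1},{"dx":0.001,"dy":0.001,"dz":0.024,"rx":0,"ry":0,"rz":0,"fingers":-1}]}}

```text
time_s: 37.82
eef_pos: [0.5681, 0.0465, 0.1183]
tcp_rot: [0.0, 1.0, 0.0, 0.001]
ft_force: [-0.4, 0.8, -0.9]
gripper_width: 0.291
grasp_force: 59.7
```

```bash
python3 - <<'E'
from h import *
go(.5675,.0462,.1182,180);print(robot.observe()["ft_force"])
E
```

```text
t 37.82 pos [0.5681 0.0465 0.1183] yaw 180.0 w 0.291 gf 59.7 d [ 0.0011 -0.0005  0.0002] r [ 0.      0.0003 -0.    ]
[-0.42879752  0.76483278 -0.9057501 ]
```

Request:
{"fn": "jog_arm", "kwargs": {"plan": [{"dx":0,"dy":0,"dz":0.001,"rx":0,"ry":0,"rz":0,"fingers":0.2},{"dx":0,"dy":0,"dz":0.001,"rx":0,"ry":0,"rz":0,"fingers":0.2},{"dx":0,"dy":0,"dz":0,"rx":0,"ry":0,"rz":0,"fingers":0.2},{"dx":0,"dy":0,"dz":-0.06,"rx":0,"ry":0,"rz":0,"fingers":0.2},{"dx":0,"dy":0,"dz":-0.14,"rx":0,"ry":0,"rz":0,"fingers":0.2},{"dx":0,"dy":0,"dz":-0.22,"rx":0,"ry":0,"rz":0,"fingers":0.2},{"dx":0.05,"dy":0,"dz":-0.28,"rx":0,"ry":0,"rz":0,"fingers":0.2},{"dx":0.12,"dy":0,"dz":-0.3,"rx":0,"ry":0,"rz":0,"fingers":0.2},{"dx":0.2,"dy":0.02,"dz":-0.3,"rx":0,"ry":0,"rz":0,"fingers":0.2},{"dx":0.28,"dy":0.04,"dz":-0.3,"rx":0,"ry":0,"rz":0,"fingers":0.2},{"dx":0.34,"dy":0.05,"dz":-0.3,"rx":0,"ry":0,"rz":0,"fingers":0.2},{"dx":0.36,"dy":0.05,"dz":-0.3,"rx":0,"ry":0,"rz":0,"fingers":0.2}]}}

```text
time_s: 38.82
eef_pos: [0.3842, 0.0723, 0.2692]
tcp_rot: [-0.001, 1.0, 0.0, 0.0]
ft_force: [1.0, 0.8, 0.6]
gripper_width: 0.603
grasp_force: 0.0
```

```bash
python3 - <<'E'
from h import *
fs={n:robot.grab_frame(n) for n in("scene","top")}
cv2.imwrite("pics/s5.png",np.hstack([cv2.resize(fs["scene"]["img"][180:310,210:400],None,fx=2.1,fy=2.1),cv2.resize(fs["top"]["img"][170:300,260:430],(390,273))]))
def rect(n,name,zr,x,y):
    f=fs[n];w=world(f);H=w[...,2]
    m=(f["depth"]>0)&(H>zr[0])&(H<zr[1])&(abs(w[...,0]-x[0])<x[1])&(abs(w[...,1]-y[0])<y[1])
    k,l,st,c=cv2.connectedComponentsWithStats(m.astype(np.uint8))
    if k<2: return print(n,name,"none")
    i=1+st[1:,4].argmax();r=cv2.minAreaRect((w[l==i][:,:2]*1000).astype(np.float32));print(n,name,st[i,4],np.round(r[0],1),np.round(r[1],1),round(r[2],1))
for n in fs:
    rect(n,"plane",(.042,.075),(.453,.12),(.324,.07)); rect(n,"rest",(.008,.03),(.453,.14),(.324,.09))
    rect(n,"tin",(.108,.124),(.549,.035),(-.112,.04)); rect(n,"mallet",(.155,.20),(.558,.035),(-.034,.035)); rect(n,"glue",(.135,.16),(.566,.035),(.047,.035))
E
```

```text
scene plane 1085 [454.  322.4] [151.2  51.2] 10.8
scene rest 2021 [454.5 322.7] [222.9 115.1] 11.7
scene tin 543 [ 550.9 -114.6] [53.9 54.5] 57.6
scene mallet 207 [559.5 -33.8] [25.7 25.6] 58.4
scene glue 168 [567.1  45.8] [24.  27.3] 60.7
top plane 1940 [452.3 325. ] [151.4  49.3] 10.3
top rest 3962 [453.5 325.9] [220.  111.1] 11.5
top tin 757 [ 548.5 -111.5] [53. 53.] 1.3
top mallet 217 [556.4 -30.2] [24.7 26.5] 0.6
top glue 182 [565.2  48.7] [25.1 23.9] 46.4
```

View pics/s5.png

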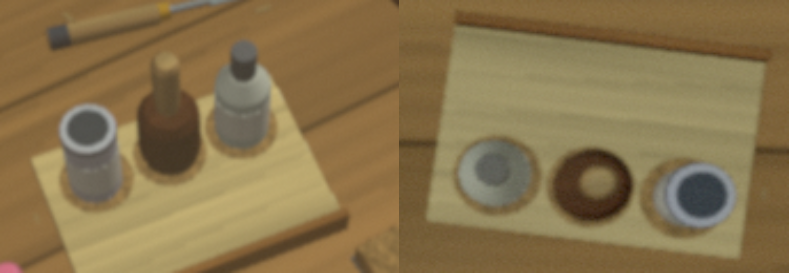

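The mallet, glue and tin stand centred on their discs, within about 2 mm of where they started. The plane is centred on the rest to about 1 mm and 1°, so I hand in.

```bash
python3 -c "
from h import *
print(robot.hand_in())"
```

```text
the job is handed in; nothing more can be done
None
```

The job is handed in at about 39 s: the plane lies sole down on the middle of its rest, and the mallet, glue and tin stand upright on their own cork discs, each within about 2 mm of where it started.

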